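# Weight the glued blocks of a panel painting

## Robot

A 6-joint arm with a two-finger parallel gripper is mounted at the origin on the work surface. World frame = base frame: x ahead of the robot, y to its left, z up, the work surface at z = 0. Lengths are in mm, angles in rad, forces in N, time in s.
With the tool pointing down it reaches from about 350 to 950 mm from the base axis. Payload 17.4 kg.
Tool frame: the origin (TCP) lies on the centre line of the jaws, within the pads' length; the fingertips stand 8 mm ahead of it and the grasp point (between the pads) lies 11 mm behind it; z points along the fingers, x is the direction in which the jaws open and shut, and the axes are right-handed (so a half turn about z gives the same grasp; the last joint's range is limited). The gripper opens to 93 mm and grips with 3 to 60 N. Pads are 15 mm wide; open, the fingers measure 128 mm over their backs; the gripper's body (75 mm by 188 mm) begins 65 mm behind the grasp point.
Start: joints at [-1.157, 0.116, 1.442, -0, 1.584, -0.038], TCP at [294.687, -607.282, 226.646] pointing down, gripper open.
Joint ranges: [-2.83, 2.83], [-0.83, 2.19], [0.07, 2.5], [-1.14, 4.28], [0.01, 3], [-2.97, 2.97]. Speed limits (rad/s): [1.89, 1.89, 2.22, 3.14, 3.14, 3.14].

## Interface

Orientations are given as a rotation vector (axis times angle).
In Python, from cell import status, optics, finish_job gives the robot as it stands. The module is installed in compiled form; this text tells all that it offers.
- The arm moves only by the tool move_arm, never from a script. Its argument "motion" is a list of rows, each an object with "twist": the turn, a rotation vector about the tool's x, y, z in degrees, a list of three; "linear": the shift along the tool's x, y, z in cm, a list of three; "claw": the opening, from 0 (shut) to 1 (fully open). A call has exactly 10 rows; each row shifts and turns the commanded pose from where the row before left it, along the tool's axes as they then stand; what a row does not reach is not made up. A row lasts 1/8 s, in which the tool goes at most 62.5 mm and 10.7 degrees, less where a joint would pass 70% of its speed; a pose out of reach is approached as far as the arm can. A call with a gripper value outside its range is refused whole. The fingers move at their own pace and stop on an object; "grip_force" is the grip in N (left out, the last holds). Time passes only in rows, so rows that do not move let the fingers close, or fill a call up. It gives the time, the measured TCP pose, the force and the opening at its end, in the units of the state.
- status.sense(): the state, without advancing time (a new reading comes with each control period).
- optics.camera(name): name is "scene" or "top" or "wrist"; returns (picture, depth): 384x512x3 uint8, blue, green, red; 384x512 float32, mm along the optical axis (not along the pixel's ray), 0 where there is no reading.
- optics.get_calibration(name): a dict with "intrinsics" (3x3 intrinsics, pixels), "extrinsics" (4x4, takes a point from camera to world coordinates). Camera axes: x right, y up, looking along -z (the intrinsics and any distortion apply to the point x, -y, -z); pixel columns grow to the right and rows downward; lengths in mm; the calibration is good to about 2 mm. A picture is of the moment at which its call begins: read the wrist's pose just before it. get_calibration takes no time and is no camera call; for the wrist camera it gives the pose at the moment of the call.
- finish_job(): hands the job in, once; it reports no verdict.
The state is a dict: "clock": time; "q": joint angles; "qd": joint speeds; "effort": joint torques, N m; "tcp_pos": TCP position; "eef_rot": TCP orientation; "ft_force": force on the tool from outside, world axes, zero at the start; "ft_torque": the same for the moment, N m; "gripper_width": opening from 0.0 (shut) to 1.0 (fully open).
Only numpy, scipy, OpenCV 4.12 (cv2) and the standard library are available. Lean on these libraries where they do the work, as an engineer would, in place of code of your own. Each camera call takes 0.05 s, during which the arm holds its last target.

## Task

Four wooden blocks have just been glued across the joints on the back of the panel painting and need pressing while the glue sets: put on each block the steel weight of the same shape and size, centred on it, lying flat and turned so that its sides follow the block's. Set the long bar weight on the long block before any of the others, lower every weight gently rather than dropping it, and leave the jar and the tin lid among the weights undisturbed.

Things in the scene. Friction and masses are not known exactly. Their poses are not given: they have to be found in the camera images.
- bar_weight: The long bar weight: rectangular, 90 mm (its x) by 30 mm (its y). Its grip is a flat fin 36 mm along x, 14 mm thick along y. Steel plate 22 mm tall with an upright dark steel grip standing on its centre, 32 mm tall (whole height 54 mm). Loose, about 500 g; starts upright on the thin grey felt board, which is 6 mm thick. Origin: centre of its underside, z up.
- square_weight: The square weight: 50 x 50 mm, sides along its x and y. Its grip is a square stem 18 x 18 mm, sides parallel to the plate's. Steel plate 22 mm tall with an upright dark steel grip standing on its centre, 32 mm tall (whole height 54 mm). Loose, about 480 g; starts upright on the thin grey felt board, which is 6 mm thick. Origin: centre of its underside, z up.
- large_round_weight: The large round weight: diameter 60 mm. Its grip is a round stem of diameter 18 mm. Steel plate 22 mm tall with an upright dark steel grip standing on its centre, 32 mm tall (whole height 54 mm). Loose, about 520 g; starts upright on the thin grey felt board, which is 6 mm thick. Origin: centre of its underside, z up.
- small_round_weight: The small round weight: diameter 40 mm. Its grip is a round stem of diameter 18 mm. Steel plate 22 mm tall with an upright dark steel grip standing on its centre, 32 mm tall (whole height 54 mm). Loose, about 250 g; starts upright on the thin grey felt board, which is 6 mm thick. Origin: centre of its underside, z up.
- batten: Long wooden block, 94 mm (its x) by 34 mm (its y), lying across a joint of the panel; 8 mm thick, pale wood, glued fast (fixed) flat on the back of the 15 mm thick brown plank panel (270 x 290 mm). Origin: centre of its underside, which lies 15 mm above the table; its top is 8 mm above its origin; z up.
- square_block: Square wooden block, 54 x 54 mm, sides along its x and y; 8 mm thick, pale wood, glued fast (fixed) flat on the back of the 15 mm thick brown plank panel (270 x 290 mm). Origin: centre of its underside, which lies 15 mm above the table; its top is 8 mm above its origin; z up.
- large_disc: Large round wooden block, diameter 64 mm; 8 mm thick, pale wood, glued fast (fixed) flat on the back of the 15 mm thick brown plank panel (270 x 290 mm). Origin: centre of its underside, which lies 15 mm above the table; its top is 8 mm above its origin; z up.
- small_disc: Small round wooden block, diameter 44 mm; 8 mm thick, pale wood, glued fast (fixed) flat on the back of the 15 mm thick brown plank panel (270 x 290 mm). Origin: centre of its underside, which lies 15 mm above the table; its top is 8 mm above its origin; z up.
- tin_lid: Bystander among the weights: shallow open metal lid, diameter 54 mm, 13 mm tall, no grip. Loose. Origin: centre of its underside.
- jar: Bystander among the weights: small closed amber glass jar with a white cap, diameter about 42 mm, 48 mm tall. Loose. Origin: centre of its underside.
Things that resemble listed ones, but are neither listed nor needed, are in the scene too. Leave any yellow look-alike of the small_round_weight alone. What is shaped like the square_weight but purple is not meant.

How it is judged:
By the outcome, as a careful person would: the job done as asked, in the order asked, and still so for the second after the job is handed in, with the robot touching nothing.
It also fails if it takes over 112 s, if anything falls off the work surface, if the arm or the gripper's body presses on something with over 40 N, if the wrist force passes 120 N, or if a joint passes its speed limit or range.

## Working session

There is one attempt and no reset: what is moved stays moved. The work goes in short steps, Python scripts to look and compute and a tool call to move; the robot and the scene stay as the last step left them, time stands still between calls to the robot, and variables do not carry over. Pictures are saved under pics/ and viewed, and the job is handed in when it is done.

Besides the shell and the picture viewer there is one more tool, called after "Request:" as name([rows], argument=value, ...), one row to a line, values as JSON. move_arm: Moves the arm, as the interface text tells. Its arguments: {"type":"object","properties":{"motion":{"type":"array"},"grip_force":{"type":"number"}},"required":["motion"]}

```bash
mkdir -p pics; ls; python3 - <<'E'
from cell import status, optics
import cv2, numpy as np
s=status.sense(); print(s)
for n in ["scene","top"]:
    p,d=optics.camera(n); cv2.imwrite(f"pics/{n}0.png",p); np.savez(f"{n}0.npz",p=p,d=d)
    c=optics.get_calibration(n); print(n,c)
E
```

```text
pics
{'clock': 0.0, 'q': array([-1.15681822e+00,  1.16486733e-01,  1.44227751e+00, -2.15700071e-06,
        1.58401999e+00, -3.78197929e-02]), 'qd': array([ 3.26160790e-04, -6.98235871e-04,  1.16616605e-03,  7.62815936e-05,
        5.00050087e-04, -8.52638105e-04]), 'effort': array([-4.02195719e-04, -7.21266103e+01, -6.22604942e+01,  7.79542839e-02,
        2.37810501e-02, -7.27673273e-05]), 'tcp_pos': array([ 294.59032953, -607.09388115,  225.89707579]), 'eef_rot': array([-2.66199897e+00,  1.66708256e+00,  1.54921329e-03]), 'ft_force': array([-0.05409771, -0.1075241 ,  0.01214299]), 'ft_torque': array([-0.0111908 , -0.01788455, -0.03320715]), 'gripper_width': 0.9985629550961423}
scene {'intrinsics': array([[354.91027064,   0.        , 261.48307352],
       [  0.        , 354.91027064, 194.78968229],
       [  0.        ,   0.        ,   1.        ]]), 'extrinsics': array([[-5.57935484e-01, -5.91779332e-01,  5.81812012e-01,
         9.60507546e+02],
       [ 8.29636696e-01, -4.14862982e-01,  3.73619672e-01,
         2.55245462e+02],
       [ 2.02718667e-02,  6.91148268e-01,  7.22428628e-01,
         5.55311620e+02],
       [ 0.00000000e+00,  0.00000000e+00,  0.00000000e+00,
         1.00000000e+00]])}
top {'intrinsics': array([[448.32750096,   0.        , 256.42181658],
       [  0.        , 448.32750096, 189.58707974],
       [  0.        ,   0.        ,   1.        ]]), 'extrinsics': array([[ 1.57755296e-02,  9.77324331e-01, -2.11159384e-01,
         3.67436478e+02],
       [-9.99875553e-01,  1.54413245e-02, -3.23160742e-03,
        -5.45624641e-01],
       [ 1.02252016e-04,  2.11184086e-01,  9.77446301e-01,
         9.67483115e+02],
       [ 0.00000000e+00,  0.00000000e+00,  0.00000000e+00,
         1.00000000e+00]])}
```

View pics/scene0.png

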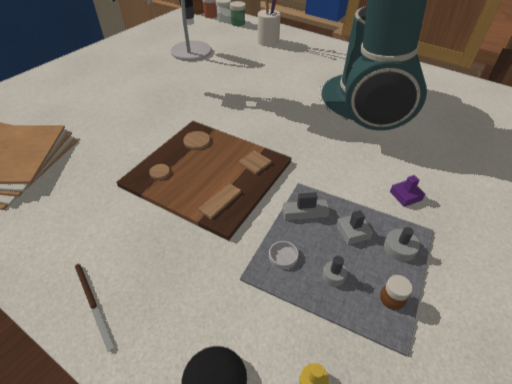

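View pics/top0.png

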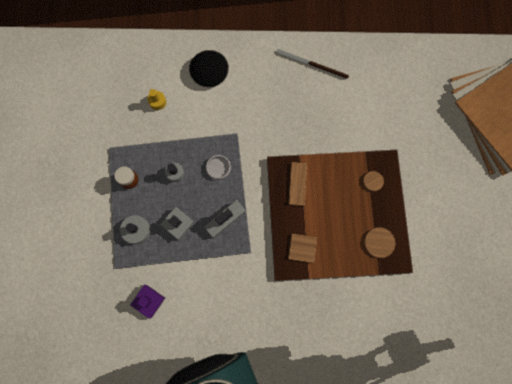

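The scene view shows four weights, jar (397,292) and lid (284,256) on the felt, and blocks on the panel. In the top view the felt spans cols 110–250 and the panel cols 268–410. The purple square (148,302) and yellow (157,100) decoys lie off the felt.

```bash
python3 - <<'E'
import cv2, numpy as np
p=np.load("top0.npz")["p"]
cv2.imwrite("pics/topw.png",cv2.resize(p[130:275,100:255],None,fx=5,fy=4.0*5/4*0.82,interpolation=cv2.INTER_CUBIC))
cv2.imwrite("pics/topw.png",cv2.resize(p[130:270,100:255],None,fx=4,fy=4,interpolation=cv2.INTER_CUBIC))
cv2.imwrite("pics/topb.png",cv2.resize(p[145:285,260:415],None,fx=4,fy=4,interpolation=cv2.INTER_CUBIC))
E
```

```text
(no output)
```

View pics/topw.png

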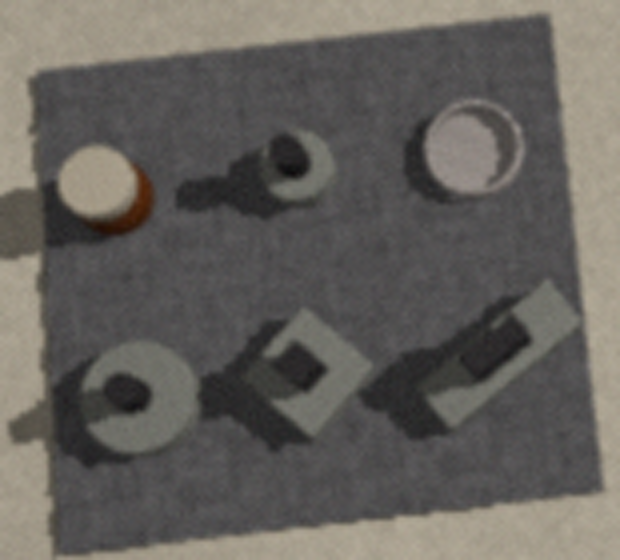

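View pics/topb.png

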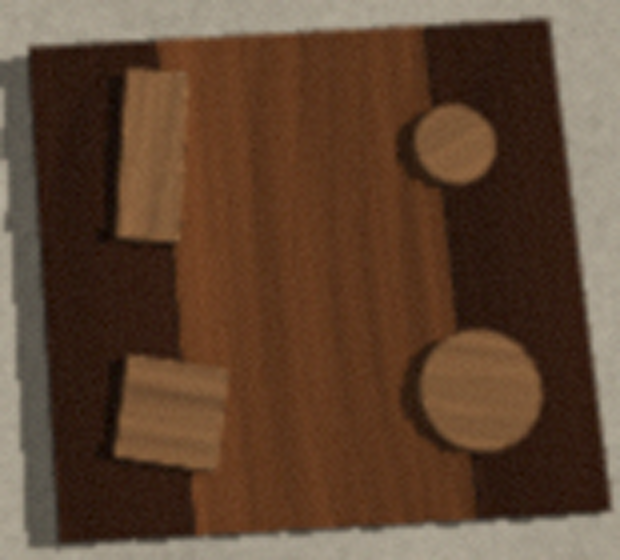

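```bash
cat > h.py <<'E'
import cv2, numpy as np
from cell import status, optics
FL=np.diag([1,-1,-1.])
def cloud(c,d):
    K,T=c["intrinsics"],c["extrinsics"]; h,w=d.shape
    u,v=np.meshgrid(np.arange(w),np.arange(h))
    P=np.stack([(u-K[0,2])/K[0,0]*d,-(v-K[1,2])/K[1,1]*d,-d],-1)
    return P@T[:3,:3].T+T[:3,3]
def cast(c,uv,z):
    K,T=c["intrinsics"],c["extrinsics"]; uv=np.atleast_2d(np.asarray(uv,float))
    r=np.c_[(uv[:,0]-K[0,2])/K[0,0],-(uv[:,1]-K[1,2])/K[1,1],-np.ones(len(uv))]@T[:3,:3].T
    o=T[:3,3]; return o+r*((z-o[2])/r[:,2])[:,None]
def proj(c,P):
    K,T=c["intrinsics"],c["extrinsics"]; q=(np.atleast_2d(P)-T[:3,3])@T[:3,:3]
    return np.c_[K[0,0]*q[:,0]/-q[:,2]+K[0,2],-K[1,1]*q[:,1]/-q[:,2]+K[1,2]]
E
python3 - <<'E'
from h import *
f=np.load("top0.npz"); p,d=f["p"],f["d"]; c=optics.get_calibration("top")
P=cloud(c,d); Z=P[...,2]
print(np.round([np.median(Z[40:60,300:460]),np.median(Z[150:160,160:200]),np.median(Z[200:260,330:350])],1))
from scipy import ndimage as nd
for name,lo,hi,cols in [("plate",21,38,(105,255)),("stem",48,70,(105,255)),("block",19.5,30,(265,415))]:
    m=((Z>lo)&(Z<hi)); m[:,:cols[0]]=0; m[:,cols[1]:]=0; m[:130]=0; m[285:]=0
    L,n=nd.label(m)
    for i in range(1,n+1):
        k=L==i
        if k.sum()<25: continue
        cs,_=cv2.findContours(k.astype(np.uint8),cv2.RETR_EXTERNAL,cv2.CHAIN_APPROX_NONE)
        v,u=np.nonzero(k); z=np.median(Z[k])
        xy=P[k][:,:2].astype(np.float32)
        r=cv2.minAreaRect(xy)
        print(name,k.sum(),"px",u.mean().round(),v.mean().round(),"rect",np.round(r[0],1),np.round(r[1],1),round(r[2],1),"z",round(z,1),"cen",xy.mean(0).round(1))
w=optics.get_calibration("wrist"); print(w); s=status.sense(); print(s["tcp_pos"],s["eef_rot"])
p,d=optics.camera("wrist"); cv2.imwrite("pics/w0.png",p)
E
```

```text
[-0.2  5.8 15.2]
plate 184 px 175.0 173.0 rect [608.7 182.2] [36.6 38.6] 44.0 z 27.7 cen [605.4 180.1]
plate 74 px 131.0 182.0 rect [584.7 274.5] [18.8 39.3] 48.3 z 26.6 cen [583.5 272.7]
plate 444 px 225.0 219.0 rect [507.8  69.5] [30.4 89.3] 40.5 z 27.8 cen [505.8  68.6]
plate 471 px 177.0 223.0 rect [496.9 170.4] [50.3 49.8] 52.3 z 27.9 cen [495.7 169. ]
plate 559 px 135.0 229.0 rect [482.2 258.9] [59.  58.1] 65.3 z 27.9 cen [481.2 257.5]
stem 68 px 171.0 167.0 rect [609.2 182.4] [18.  16.4] 3.6 z 59.2 cen [608.6 182.3]
stem 255 px 123.0 175.0 rect [591.9 282.2] [36.7 36.4] 6.1 z 53.6 cen [591.9 282.3]
stem 133 px 223.0 216.0 rect [507.9  69.5] [14.4 35.9] 41.3 z 59.5 cen [507.3  69.1]
stem 86 px 174.0 220.0 rect [497.1 170.6] [18.7 17.3] 52.8 z 59.5 cen [496.4 169.8]
stem 71 px 130.0 227.0 rect [481.7 258.9] [16.3 15.9] 88.1 z 59.5 cen [481.5 258.2]
block 661 px 298.0 184.0 rect [587.5 -86.5] [34.1 94.8] 86.6 z 23.0 cen [586.3 -86.3]
block 310 px 373.0 181.0 rect [ 595.4 -249.8] [42.6 42.5] 23.4 z 23.0 cen [ 595.5 -250.1]
block 716 px 380.0 242.0 rect [ 462.5 -257.6] [61.7 62.4] 80.1 z 23.2 cen [ 462.5 -257.9]
block 656 px 303.0 248.0 rect [448.7 -96.1] [54.1 54. ] 82.4 z 23.2 cen [448.4 -96. ]
{'intrinsics': array([[281.39362286,   0.        , 258.70305632],
       [  0.        , 281.39362286, 196.25145434],
       [  0.        ,   0.        ,   1.        ]]), 'extrinsics': array([[ 4.36070822e-01,  8.63640054e-01,  2.52919148e-01,
         3.65443234e+02],
       [-8.99909085e-01,  4.19249975e-01,  1.19971235e-01,
        -5.73496507e+02],
       [-2.42438312e-03, -2.79920194e-01,  9.60020212e-01,
         3.83683328e+02],
       [ 0.00000000e+00,  0.00000000e+00,  0.00000000e+00,
         1.00000000e+00]])}
[ 294.6073199  -607.13111253  226.00030231] [-2.66201750e+00  1.66722243e+00  1.30708636e-03]
```

View pics/w0.png

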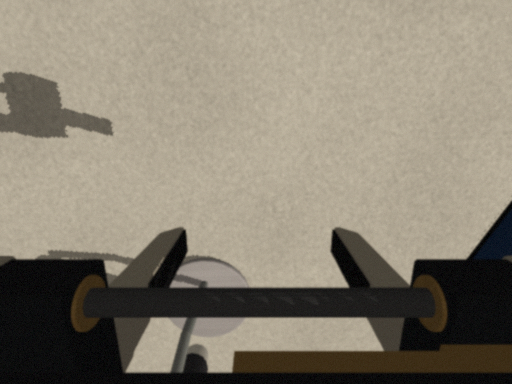

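```bash
python3 - <<'E'
from h import *
c=optics.get_calibration("scene"); f=np.load("scene0.npz"); P=cloud(c,f["d"])
for uv in [(190,50),(186,30),(184,10),(183,2)]: print(uv,P[uv[1],uv[0]].round())
w=optics.get_calibration("wrist"); print(cast(w,[(208,290)],0).round())
s=status.sense(); 
# tool-frame travel to a world target after yaw
def plan(tgt,yaw):
    a=np.radians(yaw); x=np.array([np.cos(a),np.sin(a)]); y=np.array([np.sin(a),-np.cos(a)])
    d=np.array(tgt)-s["tcp_pos"]; return [d[:2]@x/10,d[:2]@y/10,-d[2]/10]
print(plan([507.9,69.5,160],40.5), plan([507.9,69.5,226],-64.1))
E
```

```text
(190, 50) [ 105. -599.   20.]
(186, 30) [ 112. -599.   89.]
(184, 10) [ 106. -602.  147.]
(183, 2) [ 107. -601.  171.]
[[  91. -617.    0.]]
[np.float64(60.16272191331645), np.float64(-37.60069123044775), np.float64(6.609102169221518)] [np.float64(-51.55171242301391), np.float64(-48.742035608716556), np.float64(0.009102169221517898)]
```

Request:
move_arm([
  {"twist": [0, 0, 0], "linear": [-2.5, -2.4, 0], "claw": 1},
  {"twist": [0, 0, 0], "linear": [-4.4, -4.1, 0], "claw": 1},
  {"twist": [0, 0, 0], "linear": [-4.4, -4.1, 0], "claw": 1},
  {"twist": [0, 0, -5], "linear": [-4.4, -4.1, 0], "claw": 1},
  {"twist": [0, 0, -10], "linear": [-4.0, -4.5, 0], "claw": 1},
  {"twist": [0, 0, -10], "linear": [-3.0, -5.1, 0], "claw": 1},
  {"twist": [0, 0, -10], "linear": [-2, -5.5, 0], "claw": 1},
  {"twist": [0, 0, -10], "linear": [-1, -5.8, 0], "claw": 1},
  {"twist": [0, 0, -10], "linear": [0, -5.9, 0], "claw": 0.6},
  {"twist": [0, 0, -10], "linear": [1, -5.5, 0], "claw": 0.5},
], grip_force=30)

```text
clock: 1.4
tcp_pos: [472.1, -67.1, 226.7]
eef_rot: [3.141, 0.034, 0.001]
ft_force: [0.2, -0.0, 0.1]
gripper_width: 0.833
```

```bash
cat >> h.py <<'E'
def tool():
    s=status.sense(); R=cv2.Rodrigues(s["eef_rot"])[0]
    return s,s["tcp_pos"],np.degrees(np.arctan2(R[1,0],R[0,0])),R
def plan(tgt,yaw):
    s,t,y0,R=tool(); a=np.radians(yaw); x=np.array([np.cos(a),np.sin(a)]); y=np.array([np.sin(a),-np.cos(a)])
    d=np.array(tgt)-t
    print("clock",round(s["clock"],2),"tcp",t.round(1),"yaw",y0.round(2),"tilt",np.degrees(np.arccos(-R[2,2])).round(2),"w",round(s["gripper_width"],3),"F",s["ft_force"].round(1))
    print("twist z",round((y0-yaw+180)%360-180,2),"lin cm",np.round([d[:2]@x/10,d[:2]@y/10,-d[2]/10],2))
E
python3 - <<'E'
from h import *
plan([507.9,69.5,150],40.8)
c=optics.get_calibration("wrist")
p,d=optics.camera("wrist"); cv2.imwrite("pics/w1.png",p); np.savez("w1.npz",p=p,d=d,K=c["intrinsics"],T=c["extrinsics"])
E
```

```text
clock 1.4 tcp [472.1 -67.1 226.7] yaw 1.23 tilt 0.02 w 0.833 F [ 0.2 -0.   0.1]
twist z -39.57 lin cm [11.63 -8.    7.67]
```

View pics/w1.png

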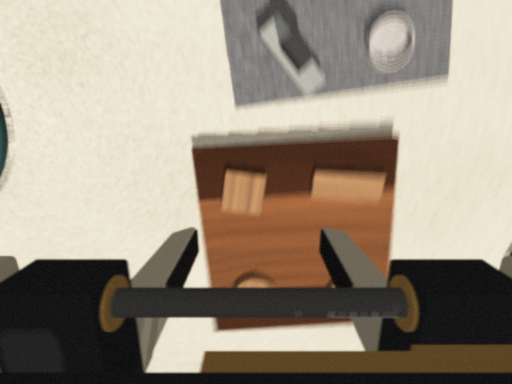

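The wrist view shows both left blocks (245,190),(348,185), the bar at (290,50) and the lid at (390,42), slightly motion-blurred. I'll go over the bar.

Request:
move_arm([
  {"twist": [0, 0, -9.9], "linear": [0, 0, 0], "claw": 0.5},
  {"twist": [0, 0, -9.9], "linear": [0, 0, 0], "claw": 0.5},
  {"twist": [0, 0, -9.9], "linear": [0, 0, 0], "claw": 0.5},
  {"twist": [0, 0, -9.9], "linear": [0, 0, 0], "claw": 0.5},
  {"twist": [0, 0, 0], "linear": [3, -2, 1.5], "claw": 0.5},
  {"twist": [0, 0, 0], "linear": [4, -3, 1.5], "claw": 0.5},
  {"twist": [0, 0, 0], "linear": [3, -2, 1.5], "claw": 0.5},
  {"twist": [0, 0, 0], "linear": [1.6, -1, 1], "claw": 0.5},
  {"twist": [0, 0, 0], "linear": [0, 0, 0], "claw": 0.5},
  {"twist": [0, 0, 0], "linear": [0, 0, 0], "claw": 0.5},
])

```text
clock: 2.7
tcp_pos: [508.3, 66.3, 172.1]
eef_rot: [2.948, 1.086, 0.001]
ft_force: [0.6, 0.2, 0.4]
gripper_width: 0.5
```

```bash
python3 - <<'E'
from h import *
plan([507.9,69.5,39],40.8)
c=optics.get_calibration("wrist")
p,d=optics.camera("wrist"); cv2.imwrite("pics/w2.png",p); np.savez("w2.npz",p=p,d=d,K=c["intrinsics"],T=c["extrinsics"])
P=cloud(c,d);Z=P[...,2]
from scipy import ndimage as nd
for nm,lo,hi in [("plate",22,35),("stem",52,64)]:
    m=(Z>lo)&(Z<hi)&(P[...,1]>-0); L,n=nd.label(m)
    for i in range(1,n+1):
        k=L==i
        if k.sum()<100: continue
        r=cv2.minAreaRect(P[k][:,:2].astype(np.float32)); v,u=np.nonzero(k)
        print(nm,k.sum(),int(u.mean()),int(v.mean()),np.round(r[0],1),np.round(r[1],1),round(r[2],1),np.median(Z[k]).round(1))
E
```

```text
clock 2.7 tcp [508.3  66.3 172.1] yaw 40.46 tilt 0.03 w 0.5 F [0.6 0.2 0.4]
twist z -0.34 lin cm [ 0.18 -0.27 13.31]
plate 2340 367 27 [488.2 255.3] [59.7 45.9] 39.7 27.8
plate 518 451 81 [588.7 278.2] [25.1 40.4] 48.6 27.3
plate 2022 316 104 [498.9 172.2] [50.5 50. ] 51.8 27.7
plate 1584 262 179 [509.8  71.2] [29.8 89.1] 40.4 27.6
plate 753 396 164 [609.6 183.7] [36.7 39.1] 22.3 27.7
plate 343 472 333 [848.   95.6] [17.8 60.6] 47.9 32.2
stem 427 384 9 [484.7 259.4] [17.6 14.7] 36.3 59.5
stem 1473 485 76 [594.  284.3] [37.9 37.9] 62.8 53.7
stem 426 324 103 [498.8 171.9] [18.1 17.9] 51.0 59.6
stem 311 415 171 [610.8 184.2] [17.6 17. ] 49.6 59.4
stem 501 262 191 [509.7  71.1] [13.2 36. ] 40.7 59.5
```

View pics/w2.png

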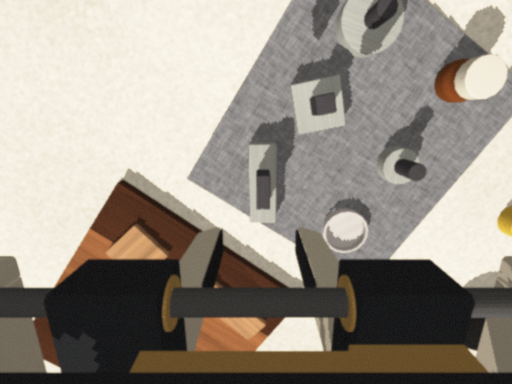

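The wrist view shows bar (262,185), square (318,104), large round (370,25), small round (400,167), lid (346,230) and jar (475,78). Top and wrist cameras agree to within 2 mm, so I'll aim between them.

Request:
move_arm([
  {"twist": [0, 0, 0], "linear": [0.3, -0.3, 2], "claw": 0.5},
  {"twist": [0, 0, 0], "linear": [0, 0, 3], "claw": 0.5},
  {"twist": [0, 0, 0], "linear": [0, 0, 3], "claw": 0.5},
  {"twist": [0, 0, 0], "linear": [0, 0, 2.3], "claw": 0.5},
  {"twist": [0, 0, 0], "linear": [0, 0, 1.5], "claw": 0.5},
  {"twist": [0, 0, 0], "linear": [0, 0, 1.0], "claw": 0.5},
  {"twist": [0, 0, 0], "linear": [0, 0, 0.4], "claw": 0.5},
  {"twist": [0, 0, 0], "linear": [0, 0, 0], "claw": 0.5},
  {"twist": [0, 0, 0], "linear": [0, 0, 0], "claw": 0.5},
  {"twist": [0, 0, 0], "linear": [0, 0, 0], "claw": 0.5},
])

```text
clock: 4.0
tcp_pos: [508.8, 71.3, 40.1]
eef_rot: [2.947, 1.087, 0.001]
ft_force: [-0.2, 0.2, -0.6]
gripper_width: 0.504
```

```bash
python3 - <<'E'
from h import *
plan([509,70.4,39],40.6)
p,d=optics.camera("wrist"); cv2.imwrite("pics/w3.png",p)
E
```

```text
clock 4.0 tcp [508.8  71.3  40.1] yaw 40.49 tilt 0.04 w 0.504 F [-0.2  0.2 -0.6]
twist z -0.11 lin cm [-0.05  0.08  0.11]
```

View pics/w3.png

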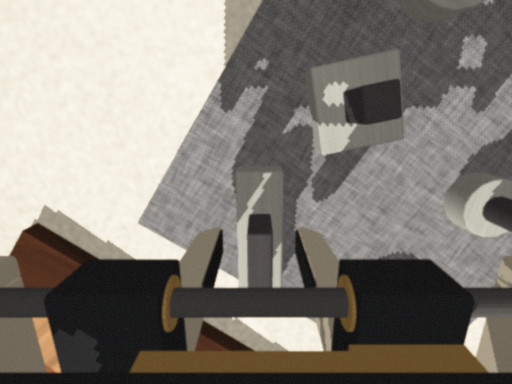

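The fin (260,245) sits centred between the fingers (205,260)/(312,260). Closing.

Request:
move_arm([
  {"twist": [0, 0, 0], "linear": [0, 0, 0.1], "claw": 0.1},
  {"twist": [0, 0, 0], "linear": [0, 0, 0], "claw": 0.05},
  {"twist": [0, 0, 0], "linear": [0, 0, 0], "claw": 0},
  {"twist": [0, 0, 0], "linear": [0, 0, 0], "claw": 0},
  {"twist": [0, 0, 0], "linear": [0, 0, 0], "claw": 0},
  {"twist": [0, 0, 0], "linear": [0, 0, -0.5], "claw": 0},
  {"twist": [0, 0, 0], "linear": [0, 0, -2], "claw": 0},
  {"twist": [0, 0, 0], "linear": [0, 0, -3], "claw": 0},
  {"twist": [0, 0, 0], "linear": [0, 0, -4], "claw": 0},
  {"twist": [0, 0, 0], "linear": [0, 0, -2], "claw": 0},
], grip_force=40)

```text
clock: 5.3
tcp_pos: [509.2, 71.4, 156.9]
eef_rot: [2.947, 1.087, 0.005]
ft_force: [1.1, -0.5, -4.6]
gripper_width: 0.151
```

```bash
python3 - <<'E'
from h import *
plan([587.5,-86.5,150],86.6)
E
```

```text
clock 5.3 tcp [509.2  71.4 156.9] yaw 40.48 tilt 0.18 w 0.151 F [ 1.1 -0.5 -4.6]
twist z -46.12 lin cm [-15.29   8.75   0.69]
```

Request:
move_arm([
  {"twist": [0, 0, -6], "linear": [0, 0, 0], "claw": 0},
  {"twist": [0, 0, -9], "linear": [0, 0, 0], "claw": 0},
  {"twist": [0, 0, -9], "linear": [0, 0, 0], "claw": 0},
  {"twist": [0, 0, -9], "linear": [0, 0, 0], "claw": 0},
  {"twist": [0, 0, -8], "linear": [0, 0, 0], "claw": 0},
  {"twist": [0, 0, -5.1], "linear": [-2, 1, 0], "claw": 0},
  {"twist": [0, 0, 0], "linear": [-4, 2.3, 0], "claw": 0},
  {"twist": [0, 0, 0], "linear": [-4.5, 2.6, 0], "claw": 0},
  {"twist": [0, 0, 0], "linear": [-3.3, 2, 0], "claw": 0},
  {"twist": [0, 0, 0], "linear": [-1.5, 0.9, 0], "claw": 0},
])

```text
clock: 6.55
tcp_pos: [585.8, -89.0, 153.3]
eef_rot: [-2.288, -2.152, 0.001]
ft_force: [-0.4, 0.2, -3.5]
gripper_width: 0.149
```

Request:
move_arm([
  {"twist": [0, 0, 0], "linear": [0, 0, 2], "claw": 0},
  {"twist": [0, 0, 0], "linear": [0, 0, 2], "claw": 0},
  {"twist": [0, 0, 0], "linear": [0, 0, 1.5], "claw": 0},
  {"twist": [0, 0, 0], "linear": [0, 0, 0], "claw": 0},
  {"twist": [0, 0, 0], "linear": [0, 0, 0], "claw": 0},
  {"twist": [0, 0, 0], "linear": [0, 0, 0], "claw": 0},
  {"twist": [0, 0, 0], "linear": [0, 0, 0], "claw": 0},
  {"twist": [0, 0, 0], "linear": [0, 0, 0], "claw": 0},
  {"twist": [0, 0, 0], "linear": [0, 0, 0], "claw": 0},
  {"twist": [0, 0, 0], "linear": [0, 0, 0], "claw": 0},
])

```text
clock: 7.8
tcp_pos: [585.5, -87.4, 98.6]
eef_rot: [2.287, 2.154, -0.0]
ft_force: [-0.1, -0.3, -4.9]
gripper_width: 0.144
```

```bash
cat >> h.py <<'E'
from scipy import ndimage as nd
def rects(P,lo,hi,box,minn=60,z=None):
    Z=P[...,2]; m=(Z>lo)&(Z<hi)&(P[...,0]>box[0])&(P[...,0]<box[1])&(P[...,1]>box[2])&(P[...,1]<box[3])
    L,n=nd.label(m)
    for i in range(1,n+1):
        k=L==i
        if k.sum()<minn: continue
        r=cv2.minAreaRect(P[k][:,:2].astype(np.float32)); v,u=np.nonzero(k)
        print((lo,hi),k.sum(),(int(u.mean()),int(v.mean())),"c",np.round(r[0],1),"size",np.round(r[1],1),"a",round(r[2],1),"z",np.median(Z[k]).round(1))
def snap(cam,name):
    c=optics.get_calibration(cam); p,d=optics.camera(cam); cv2.imwrite(f"pics/{name}.png",p)
    np.savez(f"{name}.npz",p=p,d=d); return c,p,d,cloud(c,d)
E
python3 - <<'E'
from h import *
plan([587.5,-86.5,58],86.6)
c,p,d,P=snap("top","t4")
Z=P[...,2]
rects(P,19.5,27,(400,660,-330,-30))
rects(P,70,110,(500,660,-200,0))
c,p,d,P=snap("wrist","w4")
rects(P,19.5,27,(400,660,-330,-30))
rects(P,70,110,(500,660,-200,0))
# vertical extent of the held plate
k=(P[...,0]>530)&(P[...,0]<660)&(abs(P[...,1]+86)<25)&(P[...,2]>40)
print(np.histogram(P[k][:,2],bins=np.arange(40,150,6)))
E
```

```text
clock 7.8 tcp [585.5 -87.4  98.6] yaw 86.58 tilt 0.0 w 0.144 F [-0.1 -0.3 -4.9]
twist z -0.02 lin cm [0.1  0.2  4.06]
(19.5, 27) 81 (379, 181) c [ 594.2 -265. ] size [12.9 35.7] a 79.6 z 22.9
(19.5, 27) 668 (380, 242) c [ 461.8 -261. ] size [56.7 63.2] a 72.5 z 23.3
(19.5, 27) 5438 (238, 36) c [452.3 -94.8] size [54.  51.8] a 82.4 z 22.7
(19.5, 27) 5350 (33, 69) c [ 466.9 -252. ] size [54.6 63.1] a 74.7 z 22.5
(19.5, 27) 373 (261, 161) c [546.6 -82.3] size [33.7  9.4] a 82.2 z 22.6
(19.5, 27) 1772 (80, 229) c [ 598.4 -248.3] size [43.1 43.6] a 47.7 z 22.4
(70, 110) 3388 (258, 202) c [560.4 -86.1] size [43.1 37.6] a 86.6 z 87.8
(array([   0,    0,    0,    0,    6,   82,   84, 1758,  762,  219,  281,
        326,  398, 1657,  385,  248,  205,  189]), array([ 40,  46,  52,  58,  64,  70,  76,  82,  88,  94, 100, 106, 112,
       118, 124, 130, 136, 142, 148]))
```

View pics/w4.png

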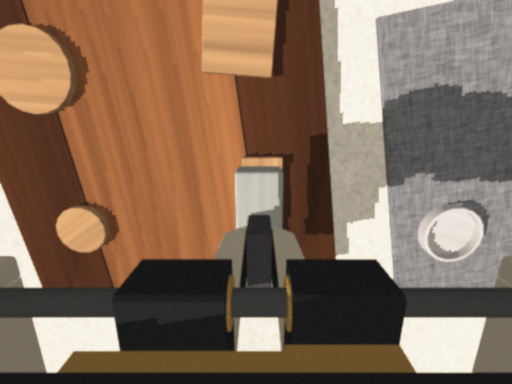

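View pics/t4.png

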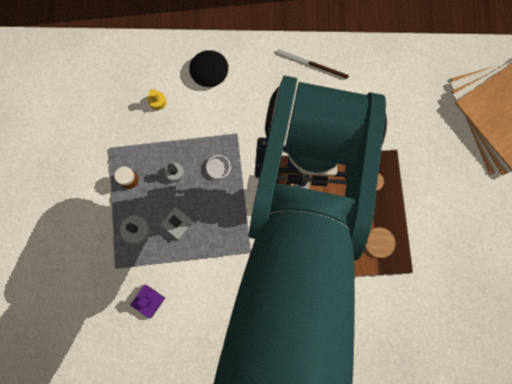

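The held bar's plate end is at (260,168) in the wrist view, with the batten's end just beyond at (262,160). The arm hides the panel from the top camera. I'll lower to about 10 mm above and compare edges in the same view.

Request:
move_arm([
  {"twist": [0, 0, 0], "linear": [0, 0, 1], "claw": 0},
  {"twist": [0, 0, 0], "linear": [0, 0, 1], "claw": 0},
  {"twist": [0, 0, 0], "linear": [0, 0, 0.8], "claw": 0},
  {"twist": [0, 0, 0], "linear": [0, 0, 0.4], "claw": 0},
  {"twist": [0, 0, 0], "linear": [0, 0, 0], "claw": 0},
  {"twist": [0, 0, 0], "linear": [0, 0, 0], "claw": 0},
  {"twist": [0, 0, 0], "linear": [0, 0, 0], "claw": 0},
  {"twist": [0, 0, 0], "linear": [0, 0, 0], "claw": 0},
  {"twist": [0, 0, 0], "linear": [0, 0, 0], "claw": 0},
  {"twist": [0, 0, 0], "linear": [0, 0, 0], "claw": 0},
])

```text
clock: 9.15
tcp_pos: [585.5, -87.4, 66.7]
eef_rot: [2.287, 2.154, 0.0]
ft_force: [-0.2, -0.1, -4.3]
gripper_width: 0.144
```

```bash
python3 - <<'E'
from h import *
plan([587.5,-86.5,56],86.6)
c,p,d,P=snap("wrist","w5")
cv2.imwrite("pics/w5c.png",cv2.resize(p[110:270,170:350],None,fx=4,fy=3.7,interpolation=cv2.INTER_CUBIC))
rects(P,19.5,27,(500,660,-130,-40),30)
rects(P,50,61,(500,660,-130,-40),30)
print("face", [ (v,P[v,262].round(1).tolist()) for v in range(135,180,2)])
E
```

```text
clock 9.15 tcp [585.5 -87.4  66.7] yaw 86.58 tilt 0.0 w 0.144 F [-0.2 -0.1 -4.3]
twist z -0.02 lin cm [0.1  0.2  1.07]
(19.5, 27) 318 (274, 182) c [561.7 -71.9] size [60.7 28.5] a 30.4 z 22.5
(50, 61) 2479 (258, 196) c [560.8 -86. ] size [30.  38.5] a 86.1 z 55.7
face [(135, [522.9, -81.2, 14.3]), (137, [524.3, -81.3, 15.1]), (139, [525.7, -81.3, 14.9]), (141, [527.3, -81.4, 13.8]), (143, [528.5, -81.5, 15.5]), (145, [530.0, -81.6, 15.4]), (147, [531.6, -81.7, 14.3]), (149, [533.1, -81.7, 13.8]), (151, [534.5, -81.8, 14.2]), (153, [536.0, -81.9, 14.5]), (155, [537.5, -82.0, 14.4]), (157, [538.9, -82.1, 14.8]), (159, [540.4, -82.2, 14.4]), (161, [542.0, -82.3, 13.9]), (163, [543.1, -82.4, 16.3]), (165, [543.6, -82.5, 22.5]), (167, [542.0, -82.6, 39.3]), (169, [542.1, -82.7, 45.7]), (171, [541.9, -82.7, 53.3]), (173, [542.6, -82.8, 56.0]), (175, [544.0, -82.9, 55.0]), (177, [545.4, -83.0, 54.5]), (179, [546.4, -83.0, 55.9])]
```

View pics/w5c.png

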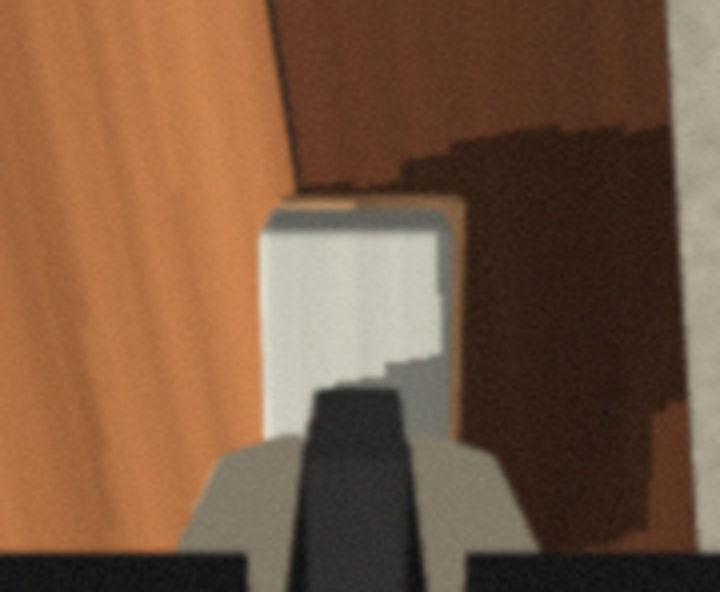

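```bash
python3 - <<'E'
from h import *
c=optics.get_calibration("wrist"); f=np.load("w5.npz"); p=f["p"].astype(int)
for v in (172,180,190): print(v,p[v,228:292].sum(1).tolist())
print(cast(c,[(286.2,172),(286,190)],23).round(1)); print(cast(c,[(235.7,180),(280.2,180)],55.7).round(1))
print(p[155:178,250].tolist())
print(p[155:178,275].tolist())
E
```

```text
172 [412, 406, 403, 398, 385, 405, 421, 459, 445, 425, 410, 400, 400, 399, 400, 402, 404, 402, 403, 400, 403, 402, 409, 410, 419, 411, 416, 415, 414, 416, 417, 411, 404, 404, 403, 397, 404, 414, 410, 410, 411, 421, 418, 412, 406, 407, 406, 413, 402, 406, 400, 356, 313, 311, 293, 291, 285, 253, 177, 132, 101, 116, 117, 97]
180 [408, 414, 410, 407, 393, 407, 480, 599, 622, 602, 586, 577, 574, 573, 576, 582, 581, 569, 573, 575, 581, 567, 572, 580, 587, 589, 596, 593, 590, 593, 583, 574, 579, 578, 564, 569, 573, 572, 578, 587, 593, 598, 578, 581, 579, 580, 579, 576, 578, 573, 537, 432, 340, 337, 320, 291, 263, 229, 154, 111, 89, 99, 111, 119]
190 [409, 417, 419, 410, 403, 405, 474, 607, 632, 601, 590, 589, 582, 578, 569, 584, 578, 574, 574, 580, 574, 589, 583, 582, 587, 595, 589, 589, 593, 596, 594, 575, 576, 565, 574, 575, 582, 580, 574, 583, 589, 589, 587, 575, 576, 574, 576, 581, 575, 572, 562, 515, 417, 345, 312, 297, 274, 203, 138, 106, 109, 108, 113, 114]
[[549.6 -65.2  23. ]
 [563.2 -65.8  23. ]]
[[546.  -99.2  55.7]
 [547.7 -71.9  55.7]]
[[40, 61, 104], [39, 60, 103], [38, 57, 100], [38, 60, 100], [30, 48, 85], [26, 39, 68], [29, 39, 64], [35, 52, 78], [53, 78, 110], [78, 111, 150], [95, 132, 170], [95, 123, 149], [87, 99, 107], [90, 96, 98], [91, 97, 99], [91, 98, 99], [101, 110, 111], [129, 139, 141], [155, 168, 169], [177, 190, 192], [178, 192, 194], [184, 199, 199], [183, 196, 199]]
[[23, 32, 55], [28, 37, 59], [24, 38, 59], [22, 34, 55], [23, 38, 58], [21, 33, 54], [22, 36, 58], [40, 59, 84], [56, 81, 112], [66, 93, 128], [72, 98, 127], [80, 97, 116], [89, 100, 104], [88, 95, 97], [92, 101, 101], [94, 101, 102], [104, 111, 112], [131, 140, 142], [156, 170, 172], [177, 191, 192], [184, 197, 200], [185, 197, 200], [181, 194, 197]]
```

The bar needs about +3.2 mm in x and +3.1 mm in y relative to the batten: its left side overhangs, and the right wood margin at crop (460,300) is too wide. I'll correct that, go down a bit, and recheck.

Request:
move_arm([
  {"twist": [0, 0, 0], "linear": [0.33, 0.3, 0], "claw": 0},
  {"twist": [0, 0, 0], "linear": [0, 0, 0.2], "claw": 0},
  {"twist": [0, 0, 0], "linear": [0, 0, 0.3], "claw": 0},
  {"twist": [0, 0, 0], "linear": [0, 0, 0], "claw": 0},
  {"twist": [0, 0, 0], "linear": [0, 0, 0], "claw": 0},
  {"twist": [0, 0, 0], "linear": [0, 0, 0], "claw": 0},
  {"twist": [0, 0, 0], "linear": [0, 0, 0], "claw": 0},
  {"twist": [0, 0, 0], "linear": [0, 0, 0], "claw": 0},
  {"twist": [0, 0, 0], "linear": [0, 0, 0], "claw": 0},
  {"twist": [0, 0, 0], "linear": [0, 0, 0], "claw": 0},
])

```text
clock: 10.45
tcp_pos: [588.6, -84.2, 61.7]
eef_rot: [2.287, 2.154, 0.0]
ft_force: [0.6, -0.6, -4.2]
gripper_width: 0.148
```

```bash
python3 - <<'E'
from h import *
plan([588.7,-84.3,56],86.6)
c,p,d,P=snap("wrist","w6")
cv2.imwrite("pics/w6c.png",cv2.resize(p[110:270,170:350],None,fx=4,fy=3.7,interpolation=cv2.INTER_CUBIC))
rects(P,45,57,(500,660,-130,-40),30)
print("face", [ (v,P[v,262].round(1).tolist()) for v in range(159,179,1)])
E
```

```text
clock 10.45 tcp [588.6 -84.2  61.7] yaw 86.58 tilt 0.0 w 0.148 F [ 0.6 -0.6 -4.2]
twist z -0.02 lin cm [-0.01  0.01  0.57]
(45, 57) 2509 (258, 196) c [563.6 -83. ] size [30.  37.5] a 86.9 z 50.7
face [(159, [511.4, -79.9, 219.3]), (160, [543.0, -79.1, 18.3]), (161, [543.2, -79.2, 21.4]), (162, [543.7, -79.2, 22.5]), (163, [544.5, -79.3, 22.3]), (164, [545.0, -79.3, 23.4]), (165, [545.8, -79.3, 22.7]), (166, [546.6, -79.4, 22.4]), (167, [545.2, -79.5, 34.2]), (168, [545.3, -79.5, 37.0]), (169, [545.3, -79.5, 40.3]), (170, [545.2, -79.6, 44.4]), (171, [545.1, -79.6, 48.3]), (172, [545.3, -79.7, 50.5]), (173, [545.9, -79.7, 50.2]), (174, [546.3, -79.7, 51.3]), (175, [546.8, -79.8, 52.1]), (176, [547.7, -79.8, 50.5]), (177, [548.4, -79.8, 50.5]), (178, [549.0, -79.9, 50.6])]
```

View pics/w6c.png

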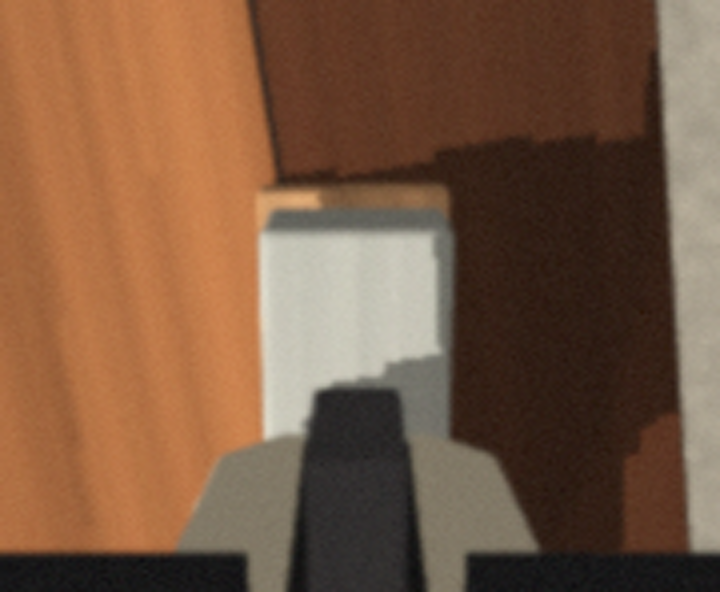

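Bar end at 545.2 mm and batten end at 543.0 mm give the 2 mm margin. Laterally the bar sits ~0.9 mm too far right (crop centre 358 vs 353). I'll correct and lower gently.

Request:
move_arm([
  {"twist": [0, 0, 0], "linear": [-0.09, 0, 0], "claw": 0},
  {"twist": [0, 0, 0], "linear": [0, 0, 0.2], "claw": 0},
  {"twist": [0, 0, 0], "linear": [0, 0, 0.2], "claw": 0},
  {"twist": [0, 0, 0], "linear": [0, 0, 0.1], "claw": 0},
  {"twist": [0, 0, 0], "linear": [0, 0, 0], "claw": 0},
  {"twist": [0, 0, 0], "linear": [0, 0, 0.05], "claw": 0},
  {"twist": [0, 0, 0], "linear": [0, 0, 0], "claw": 0},
  {"twist": [0, 0, 0], "linear": [0, 0, 0], "claw": 0},
  {"twist": [0, 0, 0], "linear": [0, 0, 0], "claw": 0},
  {"twist": [0, 0, 0], "linear": [0, 0, 0], "claw": 0},
])

```text
clock: 11.75
tcp_pos: [588.6, -85.1, 56.1]
eef_rot: [-2.287, -2.154, 0.0]
ft_force: [0.2, -0.4, -4.1]
gripper_width: 0.152
```

```bash
python3 - <<'E'
from h import *
plan([588.7,-84.3,56],86.6)
E
```

```text
clock 11.75 tcp [588.6 -85.1  56.1] yaw 86.59 tilt 0.0 w 0.152 F [ 0.2 -0.4 -4.1]
twist z -0.01 lin cm [0.08 0.01 0.01]
```

Request:
move_arm([
  {"twist": [0, 0, 0], "linear": [0, 0, 0.03], "claw": 0},
  {"twist": [0, 0, 0], "linear": [0, 0, 0.03], "claw": 0},
  {"twist": [0, 0, 0], "linear": [0, 0, 0], "claw": 0},
  {"twist": [0, 0, 0], "linear": [0, 0, 0], "claw": 0},
  {"twist": [0, 0, 0], "linear": [0, 0, 0], "claw": 0},
  {"twist": [0, 0, 0], "linear": [0, 0, 0], "claw": 0},
  {"twist": [0, 0, 0], "linear": [0, 0, 0], "claw": 0},
  {"twist": [0, 0, 0], "linear": [0, 0, 0], "claw": 0},
  {"twist": [0, 0, 0], "linear": [0, 0, 0], "claw": 0},
  {"twist": [0, 0, 0], "linear": [0, 0, 0], "claw": 0},
])

```text
clock: 13.0
tcp_pos: [588.6, -85.1, 55.6]
eef_rot: [2.287, 2.154, 0.0]
ft_force: [-2.8, 0.8, 0.1]
gripper_width: 0.144
```

Request:
move_arm([
  {"twist": [0, 0, 0], "linear": [0, 0, 0], "claw": 0.16},
  {"twist": [0, 0, 0], "linear": [0, 0, 0], "claw": 0.2},
  {"twist": [0, 0, 0], "linear": [0, 0, 0], "claw": 0.35},
  {"twist": [0, 0, 0], "linear": [0, 0, 0], "claw": 0.4},
  {"twist": [0, 0, 0], "linear": [0, 0, -0.5], "claw": 0.4},
  {"twist": [0, 0, 0], "linear": [0, 0, -1.5], "claw": 0.4},
  {"twist": [0, 0, 0], "linear": [0, 0, -3], "claw": 0.4},
  {"twist": [0, 0, 0], "linear": [0, 0, -4], "claw": 0.5},
  {"twist": [0, 0, 3], "linear": [0, 0, -2], "claw": 0.5},
  {"twist": [0, 0, 9], "linear": [0, 0, 0], "claw": 0.5},
])

```text
clock: 14.25
tcp_pos: [589.4, -85.3, 169.1]
eef_rot: [2.5, 1.897, 0.004]
ft_force: [-0.1, 0.4, -0.6]
gripper_width: 0.5
```

```bash
python3 - <<'E'
from h import *
plan([498.5,171.5,150],51.5)
E
```

```text
clock 14.25 tcp [589.4 -85.3 169.1] yaw 74.39 tilt 0.24 w 0.5 F [-0.1  0.4 -0.6]
twist z 22.89 lin cm [ 14.44 -23.1    1.91]
```

Request:
move_arm([
  {"twist": [0, 0, 9], "linear": [0, 0, 0], "claw": 0.5},
  {"twist": [0, 0, 9], "linear": [0, 0, 0], "claw": 0.5},
  {"twist": [0, 0, 4.8], "linear": [0, 0, 0], "claw": 0.5},
  {"twist": [0, 0, 0], "linear": [2, -3.2, 0], "claw": 0.5},
  {"twist": [0, 0, 0], "linear": [3.1, -5, 0], "claw": 0.5},
  {"twist": [0, 0, 0], "linear": [3.1, -5, 0], "claw": 0.5},
  {"twist": [0, 0, 0], "linear": [3.1, -5, 0], "claw": 0.5},
  {"twist": [0, 0, 0], "linear": [2.1, -3.3, 1], "claw": 0.5},
  {"twist": [0, 0, 0], "linear": [1, -1.6, 1], "claw": 0.5},
  {"twist": [0, 0, 0], "linear": [0, 0, 0], "claw": 0.5},
])

```text
clock: 15.5
tcp_pos: [495.8, 171.2, 145.3]
eef_rot: [2.825, 1.374, -0.001]
ft_force: [0.3, -0.6, -0.7]
gripper_width: 0.496
```

Request:
move_arm([
  {"twist": [0, 0, 0], "linear": [0, 0, 1], "claw": 0.5},
  {"twist": [0, 0, 0], "linear": [0, 0, 1], "claw": 0.5},
  {"twist": [0, 0, 0], "linear": [0, 0, 1], "claw": 0.5},
  {"twist": [0, 0, 0], "linear": [0, 0, 0], "claw": 0.5},
  {"twist": [0, 0, 0], "linear": [0, 0, 0], "claw": 0.5},
  {"twist": [0, 0, 0], "linear": [0, 0, 0], "claw": 0.5},
  {"twist": [0, 0, 0], "linear": [0, 0, 0], "claw": 0.5},
  {"twist": [0, 0, 0], "linear": [0, 0, 0], "claw": 0.5},
  {"twist": [0, 0, 0], "linear": [0, 0, 0], "claw": 0.5},
  {"twist": [0, 0, 0], "linear": [0, 0, 0], "claw": 0.5},
])

```text
clock: 16.75
tcp_pos: [496.2, 170.9, 115.6]
eef_rot: [2.826, 1.372, 0.0]
ft_force: [0.1, -0.6, 0.2]
gripper_width: 0.501
```

```bash
python3 - <<'E'
from h import *
plan([498.5,171.5,39],51.5)
c,p,d,P=snap("wrist","w7"); rects(P,22,35,(440,560,120,220)); rects(P,52,64,(440,560,120,220))
c,p,d,P=snap("top","t7"); rects(P,60,90,(500,660,-150,-30),30);rects(P,40,50,(500,660,-150,-30),30)
rects(P,19.5,27,(400,660,-330,-30)); 
cv2.imwrite("pics/t7c.png",cv2.resize(p[145:285,260:415],None,fx=4,fy=4,interpolation=cv2.INTER_CUBIC))
E
```

```text
clock 16.75 tcp [496.2 170.9 115.6] yaw 51.79 tilt 0.0 w 0.501 F [ 0.1 -0.6  0.2]
twist z 0.29 lin cm [0.19 0.15 7.66]
(22, 35) 2223 (261, 199) c [498.5 172.4] size [50.1 49.9] a 51.5 z 27.6
(52, 64) 500 (261, 214) c [498.6 172.3] size [17.2 18. ] a 51.7 z 59.4
(60, 90) 136 (299, 178) c [587.1 -86.7] size [14.  35.6] a 86.5 z 76.6
(40, 50) 439 (298, 182) c [587.2 -87. ] size [30.3 89.6] a 86.3 z 45.1
(19.5, 27) 302 (373, 180) c [ 595.3 -250. ] size [42.4 42.9] a 48.1 z 23.1
(19.5, 27) 702 (379, 242) c [ 462.1 -257.9] size [61.1 61.8] a 0.6 z 23.3
(19.5, 27) 644 (302, 247) c [448.5 -96. ] size [54.1 54.2] a 82.6 z 23.3
```

View pics/t7c.png

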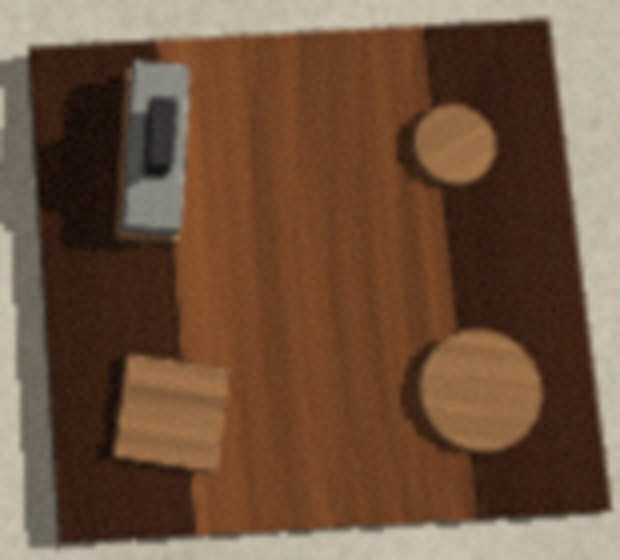

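View pics/w7.png

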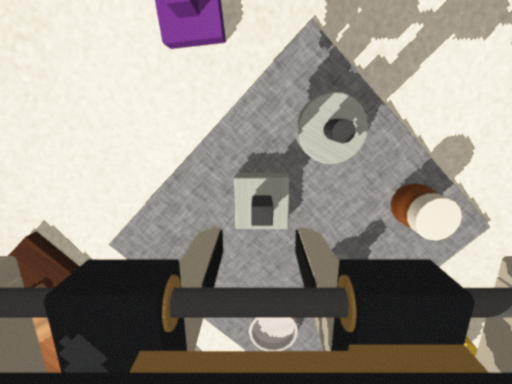

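The top view shows the bar at (587.2,-87.0) and 86.4°, against the batten at (587.5,-86.5) and 86.6°: a good placement. The wrist view has the square weight (261,200) ahead of the jaws, so I'll grasp it.

Request:
move_arm([
  {"twist": [0, 0, 0.2], "linear": [0.26, 0.1, 1], "claw": 0.5},
  {"twist": [0, 0, 0], "linear": [0, 0, 2], "claw": 0.5},
  {"twist": [0, 0, 0], "linear": [0, 0, 2], "claw": 0.5},
  {"twist": [0, 0, 0], "linear": [0, 0, 1.5], "claw": 0.5},
  {"twist": [0, 0, 0], "linear": [0, 0, 0.8], "claw": 0.5},
  {"twist": [0, 0, 0], "linear": [0, 0, 0.3], "claw": 0.5},
  {"twist": [0, 0, 0], "linear": [0, 0, 0], "claw": 0.5},
  {"twist": [0, 0, 0], "linear": [0, 0, 0], "claw": 0.5},
  {"twist": [0, 0, 0], "linear": [0, 0, 0], "claw": 0.5},
  {"twist": [0, 0, 0], "linear": [0, 0, 0], "claw": 0.5},
])

```text
clock: 18.1
tcp_pos: [498.7, 172.3, 39.8]
eef_rot: [2.829, 1.367, 0.001]
ft_force: [0.0, -0.1, 0.0]
gripper_width: 0.498
```

```bash
python3 - <<'E'
from h import *
plan([498.6,172.3,39],51.6)
c,p,d,P=snap("wrist","w8"); rects(P,22,35,(440,560,120,220)); rects(P,52,64,(440,560,120,220))
E
```

```text
clock 18.1 tcp [498.7 172.3  39.8] yaw 51.59 tilt 0.02 w 0.498 F [ 0.  -0.1  0. ]
twist z -0.01 lin cm [-0.01 -0.    0.08]
(22, 35) 4111 (258, 229) c [498.6 172.5] size [61.9 50.2] a 51.3 z 27.6
(52, 64) 361 (205, 250) c [479.1 153.5] size [22.5 10.8] a 4.4 z 58.3
(52, 64) 1105 (258, 258) c [498.5 172.3] size [17.9 18.4] a 51.1 z 59.3
(52, 64) 361 (311, 250) c [512.9 195.8] size [11.1 22.6] a 8.5 z 58.5
```

View pics/w8.png

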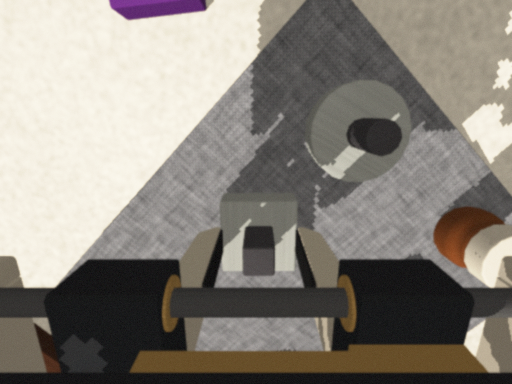

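The stem (258,250) is centred between the fingers. Close, lift.

Request:
move_arm([
  {"twist": [0, 0, 0], "linear": [0, 0, 0.08], "claw": 0.15},
  {"twist": [0, 0, 0], "linear": [0, 0, 0], "claw": 0.1},
  {"twist": [0, 0, 0], "linear": [0, 0, 0], "claw": 0},
  {"twist": [0, 0, 0], "linear": [0, 0, 0], "claw": 0},
  {"twist": [0, 0, 0], "linear": [0, 0, -0.5], "claw": 0},
  {"twist": [0, 0, 0], "linear": [0, 0, -2], "claw": 0},
  {"twist": [0, 0, 0], "linear": [0, 0, -3], "claw": 0},
  {"twist": [0, 0, 0], "linear": [0, 0, -4], "claw": 0},
  {"twist": [0, 0, 0], "linear": [0, 0, -2.5], "claw": 0},
  {"twist": [0, 0, -6], "linear": [0, 0, 0], "claw": 0},
])

```text
clock: 19.4
tcp_pos: [499.4, 172.6, 162.6]
eef_rot: [2.751, 1.515, 0.007]
ft_force: [0.3, 0.2, -5.9]
gripper_width: 0.189
```

```bash
python3 - <<'E'
from h import *
plan([450.2,-94.2,150],82.5)
E
```

```text
clock 19.4 tcp [499.4 172.6 162.6] yaw 57.69 tilt 0.26 w 0.189 F [ 0.3  0.2 -5.9]
twist z -24.81 lin cm [-27.09  -1.39   1.26]
```

Request:
move_arm([
  {"twist": [0, 0, -9], "linear": [0, 0, 0], "claw": 0},
  {"twist": [0, 0, -9], "linear": [0, 0, 0], "claw": 0},
  {"twist": [0, 0, -6.6], "linear": [0, 0, 0], "claw": 0},
  {"twist": [0, 0, 0], "linear": [-3, -0.2, 0], "claw": 0},
  {"twist": [0, 0, 0], "linear": [-5, -0.3, 0], "claw": 0},
  {"twist": [0, 0, 0], "linear": [-5.5, -0.3, 0], "claw": 0},
  {"twist": [0, 0, 0], "linear": [-5.5, -0.3, 0], "claw": 0},
  {"twist": [0, 0, 0], "linear": [-4.5, -0.2, 0], "claw": 0},
  {"twist": [0, 0, 0], "linear": [-2.5, -0.1, 0], "claw": 0},
  {"twist": [0, 0, 0], "linear": [-1, 0, 0], "claw": 0},
])

```text
clock: 20.65
tcp_pos: [447.7, -94.3, 159.9]
eef_rot: [2.369, 2.062, 0.001]
ft_force: [-0.4, 0.6, -5.7]
gripper_width: 0.193
```

Request:
move_arm([
  {"twist": [0, 0, 0], "linear": [0, 0, 2], "claw": 0},
  {"twist": [0, 0, 0], "linear": [0, 0, 2.5], "claw": 0},
  {"twist": [0, 0, 0], "linear": [0, 0, 2.5], "claw": 0},
  {"twist": [0, 0, 0], "linear": [0, 0, 1.5], "claw": 0},
  {"twist": [0, 0, 0], "linear": [0, 0, 0.5], "claw": 0},
  {"twist": [0, 0, 0], "linear": [0, 0, 0], "claw": 0},
  {"twist": [0, 0, 0], "linear": [0, 0, 0], "claw": 0},
  {"twist": [0, 0, 0], "linear": [0, 0, 0], "claw": 0},
  {"twist": [0, 0, 0], "linear": [0, 0, 0], "claw": 0},
  {"twist": [0, 0, 0], "linear": [0, 0, 0], "claw": 0},
])

```text
clock: 21.9
tcp_pos: [448.0, -93.3, 68.9]
eef_rot: [2.368, 2.065, 0.0]
ft_force: [-0.6, 0.5, -5.8]
gripper_width: 0.188
```

```bash
python3 - <<'E'
from h import *
plan([450.2,-94.2,56],82.5)
c,p,d,P=snap("wrist","w9"); rects(P,45,65,(380,520,-170,-30),200); rects(P,19.5,27,(380,520,-160,-30),40)
cv2.imwrite("pics/w9c.png",cv2.resize(p[110:270,170:350],None,fx=4,fy=3.7,interpolation=cv2.INTER_CUBIC))
print("face", [ (v,P[v,258].round(1).tolist()) for v in range(175,205,1)])
E
```

```text
clock 21.9 tcp [448.  -93.3  68.9] yaw 82.18 tilt 0.01 w 0.188 F [-0.6  0.5 -5.8]
twist z -0.32 lin cm [-0.06  0.23  1.29]
(45, 65) 2625 (258, 213) c [433.9 -91.5] size [49.9 21.5] a 82.3 z 57.7
(19.5, 27) 424 (256, 190) c [425.8 -91.6] size [53.2  6.1] a 84.9 z 22.5
face [(175, [415.5, -89.3, 15.1]), (176, [416.3, -89.4, 15.0]), (177, [417.4, -89.6, 13.6]), (178, [417.9, -89.7, 14.9]), (179, [418.9, -89.8, 14.2]), (180, [419.5, -89.9, 14.8]), (181, [420.3, -90.0, 14.7]), (182, [421.2, -90.1, 14.4]), (183, [421.8, -90.2, 15.0]), (184, [422.6, -90.3, 14.9]), (185, [423.6, -90.5, 13.9]), (186, [424.3, -90.5, 14.6]), (187, [424.2, -90.5, 18.0]), (188, [424.4, -90.5, 20.4]), (189, [424.3, -90.5, 23.7]), (190, [425.3, -90.7, 22.8]), (191, [426.0, -90.8, 23.1]), (192, [426.9, -90.9, 22.6]), (193, [427.7, -91.0, 22.4]), (194, [423.9, -90.5, 38.7]), (195, [423.7, -90.4, 42.0]), (196, [423.7, -90.4, 44.5]), (197, [423.8, -90.4, 46.4]), (198, [423.3, -90.4, 50.4]), (199, [423.7, -90.4, 51.5]), (200, [424.2, -90.5, 52.2]), (201, [423.3, -90.4, 57.0]), (202, [424.1, -90.5, 56.5]), (203, [424.3, -90.5, 58.0]), (204, [425.2, -90.6, 57.2])]
```

View pics/w9c.png

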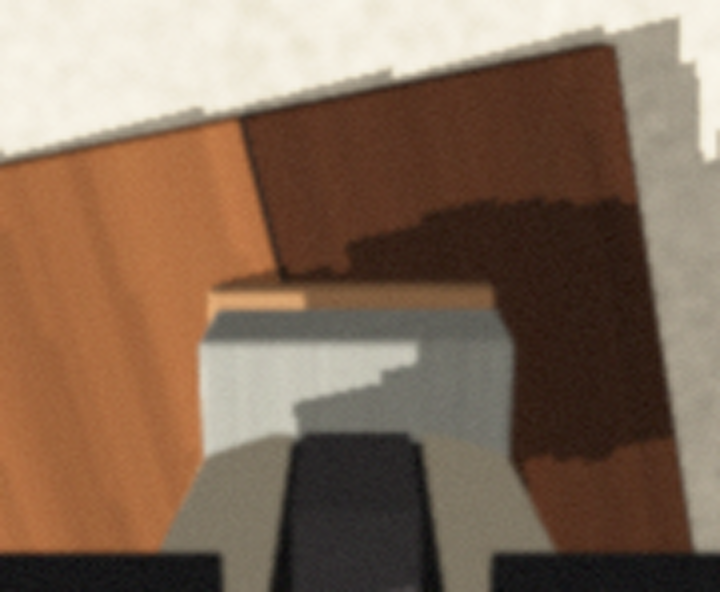

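Weight and block edges in view agree with the plan (about -0.8 and +2.4 mm). Correct and lower.

Request:
move_arm([
  {"twist": [0, 0, -0.3], "linear": [-0.08, 0.24, 0], "claw": 0},
  {"twist": [0, 0, 0], "linear": [0, 0, 0.4], "claw": 0},
  {"twist": [0, 0, 0], "linear": [0, 0, 0.4], "claw": 0},
  {"twist": [0, 0, 0], "linear": [0, 0, 0.2], "claw": 0},
  {"twist": [0, 0, 0], "linear": [0, 0, 0.1], "claw": 0},
  {"twist": [0, 0, 0], "linear": [0, 0, 0.1], "claw": 0},
  {"twist": [0, 0, 0], "linear": [0, 0, 0], "claw": 0},
  {"twist": [0, 0, 0], "linear": [0, 0, 0], "claw": 0},
  {"twist": [0, 0, 0], "linear": [0, 0, 0], "claw": 0},
  {"twist": [0, 0, 0], "linear": [0, 0, 0], "claw": 0},
])

```text
clock: 23.2
tcp_pos: [450.3, -94.4, 56.8]
eef_rot: [2.362, 2.071, 0.0]
ft_force: [0.6, 0.2, -5.4]
gripper_width: 0.192
```

```bash
python3 - <<'E'
from h import *
plan([450.2,-94.2,56],82.5)
c,p,d,P=snap("wrist","w10"); rects(P,40,55,(380,520,-170,-30),200); rects(P,19.5,27,(380,520,-160,-30),40)
cv2.imwrite("pics/w10c.png",cv2.resize(p[110:270,170:350],None,fx=4,fy=3.7,interpolation=cv2.INTER_CUBIC))
print("face", [ (v,P[v,258].round(1).tolist()) for v in range(185,205,1)])
E
```

```text
clock 23.2 tcp [450.3 -94.4  56.8] yaw 82.49 tilt 0.0 w 0.192 F [ 0.6  0.2 -5.4]
twist z -0.01 lin cm [ 0.02 -0.01  0.08]
(40, 55) 2495 (258, 215) c [436.3 -92.7] size [50.3 22. ] a 81.6 z 45.7
(19.5, 27) 409 (258, 191) c [427.1 -91.4] size [53.6  6.8] a 82.2 z 22.5
face [(185, [422.6, -91.2, 15.2]), (186, [373.6, -84.5, 214.5]), (187, [424.1, -91.4, 15.0]), (188, [424.1, -91.4, 18.0]), (189, [424.1, -91.4, 21.0]), (190, [424.3, -91.4, 22.8]), (191, [425.4, -91.6, 21.6]), (192, [425.7, -91.6, 22.8]), (193, [426.7, -91.8, 21.9]), (194, [425.9, -91.6, 27.4]), (195, [425.6, -91.6, 30.9]), (196, [426.0, -91.7, 32.0]), (197, [426.0, -91.6, 34.6]), (198, [425.8, -91.6, 37.6]), (199, [425.7, -91.6, 39.9]), (200, [426.1, -91.7, 41.0]), (201, [425.9, -91.6, 43.8]), (202, [426.3, -91.7, 44.8]), (203, [426.7, -91.7, 45.5]), (204, [426.9, -91.7, 47.1])]
```

View pics/w10c.png

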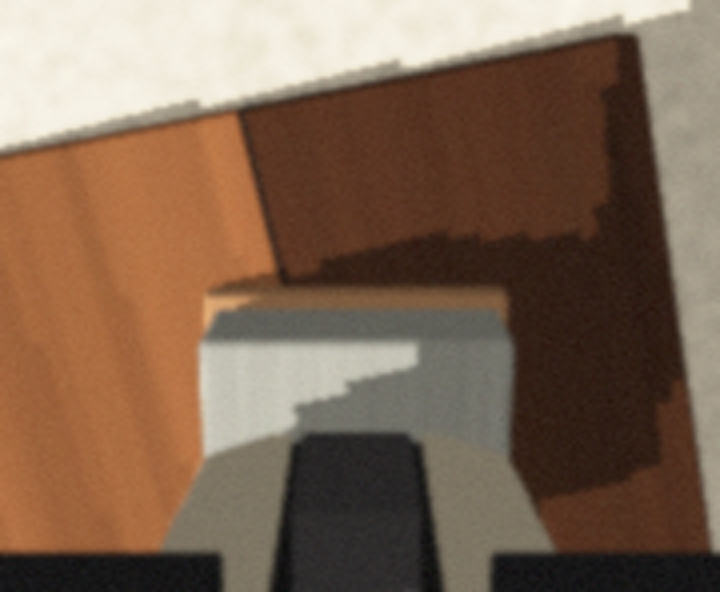

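Block (crop 206–508) and weight (200–514) are both centred at 357, with an end margin of 1.8 mm. Touch down.

Request:
move_arm([
  {"twist": [0, 0, 0], "linear": [0, 0, 0.05], "claw": 0},
  {"twist": [0, 0, 0], "linear": [0, 0, 0.03], "claw": 0},
  {"twist": [0, 0, 0], "linear": [0, 0, 0.02], "claw": 0},
  {"twist": [0, 0, 0], "linear": [0, 0, 0], "claw": 0},
  {"twist": [0, 0, 0], "linear": [0, 0, 0], "claw": 0},
  {"twist": [0, 0, 0], "linear": [0, 0, 0], "claw": 0},
  {"twist": [0, 0, 0], "linear": [0, 0, 0], "claw": 0},
  {"twist": [0, 0, 0], "linear": [0, 0, 0], "claw": 0},
  {"twist": [0, 0, 0], "linear": [0, 0, 0], "claw": 0},
  {"twist": [0, 0, 0], "linear": [0, 0, 0], "claw": 0},
])

```text
clock: 24.5
tcp_pos: [450.3, -94.4, 55.8]
eef_rot: [-2.362, -2.071, -0.0]
ft_force: [-0.1, 0.7, -5.2]
gripper_width: 0.19
```

Request:
move_arm([
  {"twist": [0, 0, 0], "linear": [0, 0, 0.03], "claw": 0},
  {"twist": [0, 0, 0], "linear": [0, 0, 0], "claw": 0},
  {"twist": [0, 0, 0], "linear": [0, 0, 0.02], "claw": 0},
  {"twist": [0, 0, 0], "linear": [0, 0, 0], "claw": 0},
  {"twist": [0, 0, 0], "linear": [0, 0, 0], "claw": 0},
  {"twist": [0, 0, 0], "linear": [0, 0, 0], "claw": 0},
  {"twist": [0, 0, 0], "linear": [0, 0, 0], "claw": 0},
  {"twist": [0, 0, 0], "linear": [0, 0, 0], "claw": 0},
  {"twist": [0, 0, 0], "linear": [0, 0, 0], "claw": 0},
  {"twist": [0, 0, 0], "linear": [0, 0, 0], "claw": 0},
])

```text
clock: 25.75
tcp_pos: [450.3, -94.4, 55.7]
eef_rot: [2.362, 2.071, 0.0]
ft_force: [-5.3, 1.8, 4.7]
gripper_width: 0.192
```

Request:
move_arm([
  {"twist": [0, 0, 0], "linear": [0, 0, 0], "claw": 0.2},
  {"twist": [0, 0, 0], "linear": [0, 0, 0], "claw": 0.25},
  {"twist": [0, 0, 0], "linear": [0, 0, 0], "claw": 0.4},
  {"twist": [0, 0, 0], "linear": [0, 0, 0], "claw": 0.45},
  {"twist": [0, 0, 0], "linear": [0, 0, -0.5], "claw": 0.45},
  {"twist": [0, 0, 0], "linear": [0, 0, -1.5], "claw": 0.45},
  {"twist": [0, 0, 0], "linear": [0, 0, -3], "claw": 0.45},
  {"twist": [0, 0, 0], "linear": [0, 0, -4], "claw": 0.5},
  {"twist": [0, 0, 0], "linear": [2, 0, -1], "claw": 0.5},
  {"twist": [0, 0, 0], "linear": [4, 0, 0], "claw": 0.5},
])

```text
clock: 27.0
tcp_pos: [458.7, -35.0, 157.8]
eef_rot: [2.363, 2.067, 0.003]
ft_force: [0.3, 0.1, -0.7]
gripper_width: 0.505
```

```bash
python3 - <<'E'
from h import *
plan([483.7,260.7,110],82.5)
E
```

```text
clock 27.0 tcp [458.7 -35.  157.8] yaw 82.37 tilt 0.18 w 0.505 F [ 0.3  0.1 -0.7]
twist z -0.13 lin cm [29.64 -1.38  4.78]
```

Request:
move_arm([
  {"twist": [0, 0, 0], "linear": [5, -0.2, 0], "claw": 0.5},
  {"twist": [0, 0, 0], "linear": [5.7, -0.2, 0], "claw": 0.5},
  {"twist": [0, 0, 0], "linear": [5.7, -0.2, 0], "claw": 0.5},
  {"twist": [0, 0, 0], "linear": [5.7, -0.2, 0], "claw": 0.5},
  {"twist": [0, 0, 0], "linear": [4.5, -0.2, 1], "claw": 0.5},
  {"twist": [0, 0, 0], "linear": [2.2, -0.2, 1.5], "claw": 0.5},
  {"twist": [0, 0, 0], "linear": [0.8, -0.2, 1.3], "claw": 0.5},
  {"twist": [0, 0, 0], "linear": [0, 0, 1], "claw": 0.5},
  {"twist": [0, 0, 0], "linear": [0, 0, 0], "claw": 0.5},
  {"twist": [0, 0, 0], "linear": [0, 0, 0], "claw": 0.5},
])

```text
clock: 28.25
tcp_pos: [483.3, 259.7, 107.8]
eef_rot: [2.363, 2.07, 0.001]
ft_force: [0.3, -0.2, -1.0]
gripper_width: 0.503
```

```bash
python3 - <<'E'
from h import *
plan([483.7,260.7,39],82.5)
c,p,d,P=snap("wrist","w11"); rects(P,22,35,(430,540,210,310)); rects(P,52,64,(430,540,210,310))
c,p,d,P=snap("top","t11"); rects(P,60,90,(400,660,-150,-30),30);rects(P,40,50,(400,660,-150,-30),30)
rects(P,19.5,27,(400,660,-330,-150)); 
cv2.imwrite("pics/t11c.png",cv2.resize(p[145:285,260:415],None,fx=4,fy=4,interpolation=cv2.INTER_CUBIC))
E
```

```text
clock 28.25 tcp [483.3 259.7 107.8] yaw 82.42 tilt 0.04 w 0.503 F [ 0.3 -0.2 -1. ]
twist z -0.08 lin cm [0.11 0.03 6.88]
(22, 35) 2795 (260, 201) c [483.5 260.8] size [59.  58.8] a 84.6 z 27.6
(52, 64) 425 (260, 216) c [483.6 261.1] size [16.7 17.4] a 83.5 z 59.5
(60, 90) 136 (299, 177) c [587.3 -86.5] size [14.1 35.8] a 85.3 z 76.5
(60, 90) 92 (304, 245) c [448.3 -95.9] size [18.  17.9] a 81.5 z 77.3
(40, 50) 443 (298, 182) c [587.6 -86.9] size [30.2 91.4] a 86.7 z 45.1
(40, 50) 496 (303, 247) c [448.5 -96. ] size [50.  50.1] a 82.0 z 45.2
(19.5, 27) 311 (373, 180) c [ 596.  -250.1] size [42.7 42.3] a 28.8 z 23.0
(19.5, 27) 704 (379, 242) c [ 463.3 -258.1] size [62.3 63.3] a 43.6 z 23.2
```

View pics/w11.png

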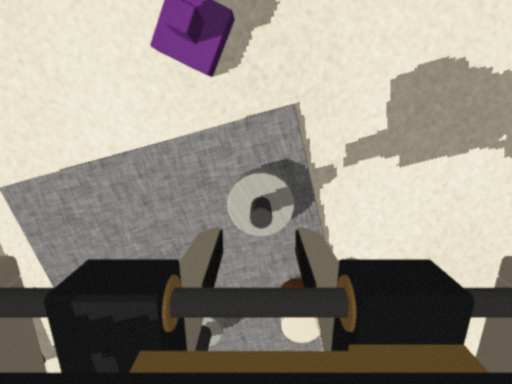

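View pics/t11c.png

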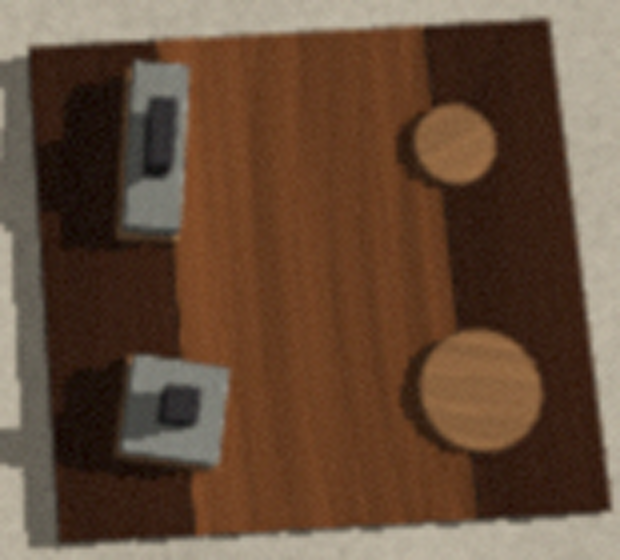

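The top view confirms the square weight at (448.5,-96.0) and 82.0°, against its block at (448.5,-96.0) and 82.5°. The large round weight (260,203) sits ahead of the jaws. Descend and grasp.

Request:
move_arm([
  {"twist": [0, 0, 0], "linear": [0.12, 0, 1], "claw": 0.5},
  {"twist": [0, 0, 0], "linear": [0, 0, 2], "claw": 0.5},
  {"twist": [0, 0, 0], "linear": [0, 0, 2], "claw": 0.5},
  {"twist": [0, 0, 0], "linear": [0, 0, 1.2], "claw": 0.5},
  {"twist": [0, 0, 0], "linear": [0, 0, 0.5], "claw": 0.5},
  {"twist": [0, 0, 0], "linear": [0, 0, 0.1], "claw": 0.5},
  {"twist": [0, 0, 0], "linear": [0, 0, 0], "claw": 0.5},
  {"twist": [0, 0, 0], "linear": [0, 0, 0], "claw": 0.5},
  {"twist": [0, 0, 0], "linear": [0, 0, 0], "claw": 0.5},
  {"twist": [0, 0, 0], "linear": [0, 0, 0], "claw": 0.5},
])

```text
clock: 29.6
tcp_pos: [483.1, 261.6, 39.4]
eef_rot: [2.362, 2.071, 0.0]
ft_force: [0.4, 0.4, -0.2]
gripper_width: 0.501
```

```bash
python3 - <<'E'
from h import *
plan([483.6,260.9,39],82.5)
c,p,d,P=snap("wrist","w12"); rects(P,52,64,(430,540,210,310))
E
```

```text
clock 29.6 tcp [483.1 261.6  39.4] yaw 82.49 tilt 0.01 w 0.501 F [ 0.4  0.4 -0.2]
twist z -0.01 lin cm [-0.07  0.06  0.04]
(52, 64) 368 (205, 250) c [476.2 235. ] size [22.9 10.8] a 34.4 z 58.4
(52, 64) 370 (311, 250) c [483.1 288.8] size [11.  22.2] a 38.1 z 58.2
(52, 64) 888 (257, 259) c [483.8 260.9] size [17.3 17.8] a 68.6 z 59.4
```

View pics/w12.png

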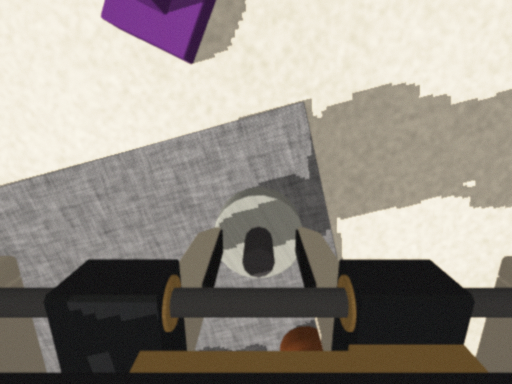

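The stem (257,250) lies centred between the fingers. Centre the last 0.6 mm, close and lift.

Request:
move_arm([
  {"twist": [0, 0, 0], "linear": [-0.06, 0.06, 0.04], "claw": 0.3},
  {"twist": [0, 0, 0], "linear": [0, 0, 0], "claw": 0.15},
  {"twist": [0, 0, 0], "linear": [0, 0, 0], "claw": 0},
  {"twist": [0, 0, 0], "linear": [0, 0, 0], "claw": 0},
  {"twist": [0, 0, 0], "linear": [0, 0, 0], "claw": 0},
  {"twist": [0, 0, 0], "linear": [0, 0, -0.5], "claw": 0},
  {"twist": [0, 0, 0], "linear": [0, 0, -2], "claw": 0},
  {"twist": [0, 0, 0], "linear": [0, 0, -3.5], "claw": 0},
  {"twist": [0, 0, 0], "linear": [0, 0, -4], "claw": 0},
  {"twist": [0, 0, 0], "linear": [-1, 0, -2], "claw": 0},
])

```text
clock: 30.9
tcp_pos: [482.7, 251.2, 162.0]
eef_rot: [2.361, 2.071, 0.005]
ft_force: [0.6, 0.9, -6.8]
gripper_width: 0.189
```

```bash
python3 - <<'E'
from h import *
plan([464.4,-256.3,150],82.5)
E
```

```text
clock 30.9 tcp [482.7 251.2 162. ] yaw 82.53 tilt 0.17 w 0.189 F [ 0.6  0.9 -6.8]
twist z 0.03 lin cm [-50.55   4.81   1.2 ]
```

Request:
move_arm([
  {"twist": [0, 0, 0], "linear": [-4, 0.4, 0], "claw": 0},
  {"twist": [0, 0, 0], "linear": [-5.5, 0.5, 0], "claw": 0},
  {"twist": [0, 0, 0], "linear": [-5.5, 0.5, 0], "claw": 0},
  {"twist": [0, 0, 0], "linear": [-5.5, 0.5, 0], "claw": 0},
  {"twist": [0, 0, 0], "linear": [-5.5, 0.5, 0], "claw": 0},
  {"twist": [0, 0, 0], "linear": [-5.5, 0.5, 0], "claw": 0},
  {"twist": [0, 0, 0], "linear": [-5.5, 0.5, 0], "claw": 0},
  {"twist": [0, 0, 0], "linear": [-5.5, 0.5, 0], "claw": 0},
  {"twist": [0, 0, 0], "linear": [-5, 0.5, 0], "claw": 0},
  {"twist": [0, 0, 0], "linear": [-2.5, 0.2, 0], "claw": 0},
])

```text
clock: 32.15
tcp_pos: [461.3, -253.2, 158.6]
eef_rot: [-2.364, -2.068, 0.001]
ft_force: [0.8, 0.9, -6.0]
gripper_width: 0.187
```

```bash
python3 - <<'E'
from h import *
plan([464.4,-256.3,68],82.5)
E
```

```text
clock 32.15 tcp [ 461.3 -253.2  158.6] yaw 82.36 tilt 0.05 w 0.187 F [ 0.8  0.9 -6. ]
twist z -0.14 lin cm [-0.26  0.35  9.06]
```

Request:
move_arm([
  {"twist": [0, 0, 0], "linear": [-0.2, 0.3, 1], "claw": 0},
  {"twist": [0, 0, 0], "linear": [0, 0, 2], "claw": 0},
  {"twist": [0, 0, 0], "linear": [0, 0, 2.5], "claw": 0},
  {"twist": [0, 0, 0], "linear": [0, 0, 2], "claw": 0},
  {"twist": [0, 0, 0], "linear": [0, 0, 1], "claw": 0},
  {"twist": [0, 0, 0], "linear": [0, 0, 0.5], "claw": 0},
  {"twist": [0, 0, 0], "linear": [0, 0, 0], "claw": 0},
  {"twist": [0, 0, 0], "linear": [0, 0, 0], "claw": 0},
  {"twist": [0, 0, 0], "linear": [0, 0, 0], "claw": 0},
  {"twist": [0, 0, 0], "linear": [0, 0, 0], "claw": 0},
])

```text
clock: 33.4
tcp_pos: [465.3, -253.2, 69.1]
eef_rot: [2.362, 2.071, 0.0]
ft_force: [-0.1, -0.1, -5.0]
gripper_width: 0.186
```

```bash
cat >> h.py <<'E'
def circ(P,lo,hi,box,R):
    # least-squares circle of known radius on the outline of a depth mask's front half
    from scipy.optimize import least_squares
    Z=P[...,2]; m=((Z>lo)&(Z<hi)&(P[...,0]>box[0])&(P[...,0]<box[1])&(P[...,1]>box[2])&(P[...,1]<box[3])).astype(np.uint8)
    cs,_=cv2.findContours(m,cv2.RETR_EXTERNAL,cv2.CHAIN_APPROX_NONE); k=max(cs,key=len)[:,0]
    return P[k[:,1],k[:,0]],k
E
python3 - <<'E'
from h import *
plan([464.4,-256.3,56],82.5)
c,p,d,P=snap("wrist","w13"); rects(P,45,64,(400,540,-310,-200),200); rects(P,19.5,27,(400,540,-310,-200),40)
cv2.imwrite("pics/w13c.png",cv2.resize(p[110:270,170:350],None,fx=4,fy=3.7,interpolation=cv2.INTER_CUBIC))
print("face", [ (v,P[v,258].round(1).tolist()) for v in range(174,205,1)])
E
```

```text
clock 33.4 tcp [ 465.3 -253.2   69.1] yaw 82.48 tilt 0.03 w 0.186 F [-0.1 -0.1 -5. ]
twist z -0.02 lin cm [-0.32 -0.05  1.31]
(45, 64) 3012 (258, 214) c [ 453.5 -251.9] size [59.4 35.7] a 82.0 z 57.8
(19.5, 27) 678 (241, 192) c [ 446.6 -262.4] size [25.1 61.7] a 15.8 z 22.5
face [(174, [432.1, -249.3, 14.9]), (175, [432.8, -249.4, 15.4]), (176, [433.9, -249.5, 14.0]), (177, [434.2, -249.6, 15.9]), (178, [434.9, -249.7, 16.4]), (179, [434.8, -249.6, 20.5]), (180, [435.2, -249.7, 22.2]), (181, [435.7, -249.8, 23.2]), (182, [436.6, -249.9, 22.6]), (183, [437.1, -250.0, 23.4]), (184, [438.1, -250.1, 22.6]), (185, [438.9, -250.2, 22.4]), (186, [439.5, -250.3, 23.0]), (187, [436.2, -249.8, 39.3]), (188, [436.2, -249.8, 41.9]), (189, [436.3, -249.8, 44.2]), (190, [436.2, -249.8, 47.0]), (191, [436.3, -249.8, 49.1]), (192, [436.2, -249.8, 52.1]), (193, [436.3, -249.8, 54.1]), (194, [436.3, -249.8, 56.3]), (195, [437.1, -249.9, 55.8]), (196, [437.4, -249.9, 57.2]), (197, [437.7, -250.0, 58.3]), (198, [438.2, -250.1, 58.8]), (199, [439.0, -250.2, 58.4]), (200, [439.9, -250.3, 57.5]), (201, [440.5, -250.4, 57.7]), (202, [440.8, -250.4, 58.7]), (203, [441.5, -250.5, 58.7]), (204, [442.5, -250.6, 57.4])]
```

View pics/w13c.png

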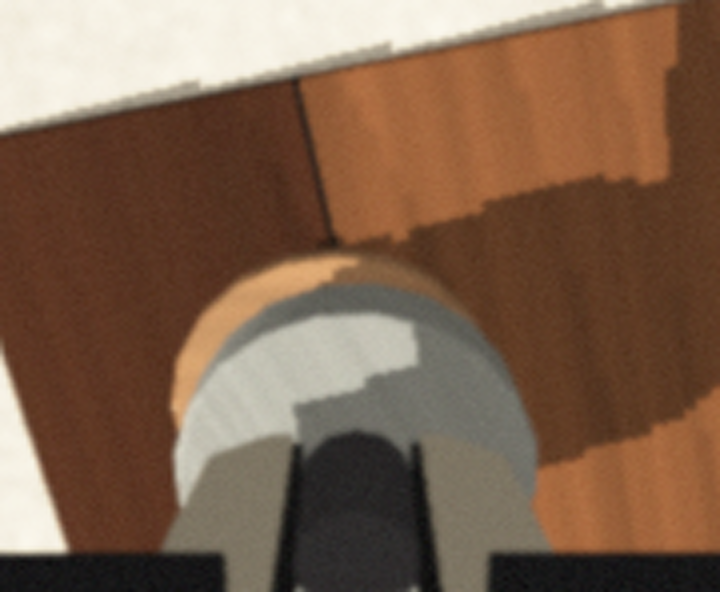

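The disc shows more on the left (crop 172–470), so the weight must go about 3 mm left, as planned. Shift and lower close.

Request:
move_arm([
  {"twist": [0, 0, 0], "linear": [-0.32, -0.05, 0], "claw": 0},
  {"twist": [0, 0, 0], "linear": [0, 0, 0.4], "claw": 0},
  {"twist": [0, 0, 0], "linear": [0, 0, 0.4], "claw": 0},
  {"twist": [0, 0, 0], "linear": [0, 0, 0.2], "claw": 0},
  {"twist": [0, 0, 0], "linear": [0, 0, 0.1], "claw": 0},
  {"twist": [0, 0, 0], "linear": [0, 0, 0], "claw": 0},
  {"twist": [0, 0, 0], "linear": [0, 0, 0], "claw": 0},
  {"twist": [0, 0, 0], "linear": [0, 0, 0], "claw": 0},
  {"twist": [0, 0, 0], "linear": [0, 0, 0], "claw": 0},
  {"twist": [0, 0, 0], "linear": [0, 0, 0], "claw": 0},
])

```text
clock: 34.7
tcp_pos: [464.3, -256.2, 57.9]
eef_rot: [2.362, 2.071, 0.0]
ft_force: [-0.4, 0.0, -6.0]
gripper_width: 0.183
```

```bash
python3 - <<'E'
from h import *
plan([464.4,-256.3,56],82.5)
c,p,d,P=snap("wrist","w14"); rects(P,38,52,(400,540,-310,-200),200)
# circle fits (algebraic, numpy lstsq) on front outlines, in world xy
def fit(xy):
    A=np.c_[2*xy,np.ones(len(xy))]; s=np.linalg.lstsq(A,(xy**2).sum(1),rcond=None)[0]
    return s[:2].round(1), np.sqrt(s[2]+s[:2]@s[:2]).round(1)
Z=P[...,2]; w=[];b=[]
for u in range(215,301,3):
    col=P[:,u]; 
    f=[v for v in range(120,235) if 28<col[v,2]<44 and abs(col[v+1,2]-col[v,2])<8]
    if f: w.append(np.median(col[f][:,:2],0))
    e=[v for v in range(120,235) if col[v,2]>19 and col[v,2]<26]
    if e: b.append(cast(c,[(u,e[0])],21)[0,:2])
w=np.array(w);b=np.array(b)
from scipy.optimize import least_squares
for n,q,R in(("weight",w,30),("disc",b,32)):
    r=least_squares(lambda t:np.hypot(*(q-t).T)-R,[464,-256],loss="soft_l1"); print(n,len(q),r.x.round(1),"rms",np.sqrt((r.fun**2).mean()).round(2))
cv2.imwrite("pics/w14c.png",cv2.resize(p[110:270,170:350],None,fx=4,fy=3.7,interpolation=cv2.INTER_CUBIC))
print("face", [ (v,P[v,258].round(1).tolist()) for v in range(176,200,1)])
E
```

```text
clock 34.7 tcp [ 464.3 -256.2   57.9] yaw 82.49 tilt 0.0 w 0.183 F [-0.4  0.  -6. ]
twist z -0.01 lin cm [-0.01  0.01  0.19]
(38, 52) 2884 (258, 215) c [ 452.7 -254.9] size [59.3 36. ] a 81.8 z 46.5
weight 27 [ 465.  -256.5] rms 0.14
disc 29 [ 465.8 -257.1] rms 0.28
face [(176, [430.4, -252.2, 14.5]), (177, [431.0, -252.3, 14.9]), (178, [431.8, -252.4, 14.7]), (179, [432.8, -252.5, 13.4]), (180, [433.5, -252.6, 13.9]), (181, [434.1, -252.7, 14.5]), (182, [434.0, -252.7, 17.9]), (183, [433.7, -252.6, 22.2]), (184, [434.2, -252.7, 23.0]), (185, [435.0, -252.8, 22.8]), (186, [435.6, -252.9, 23.6]), (187, [435.1, -252.8, 28.2]), (188, [435.8, -252.9, 28.3]), (189, [435.2, -252.8, 33.3]), (190, [435.3, -252.8, 35.3]), (191, [435.4, -252.8, 37.7]), (192, [435.4, -252.9, 40.0]), (193, [435.5, -252.9, 42.2]), (194, [435.4, -252.8, 45.0]), (195, [435.8, -252.9, 45.7]), (196, [436.3, -253.0, 46.2]), (197, [436.9, -253.0, 46.2]), (198, [437.4, -253.1, 46.8]), (199, [438.2, -253.2, 46.5])]
```

View pics/w14c.png

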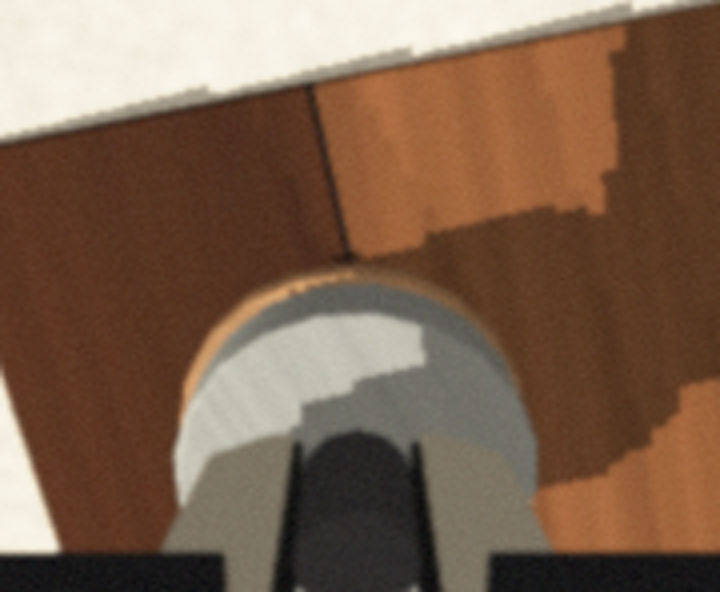

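Circle fits put the weight within 1 mm of the disc; small correction and touch down.

Request:
move_arm([
  {"twist": [0, 0, 0], "linear": [-0.04, 0.06, 0], "claw": 0},
  {"twist": [0, 0, 0], "linear": [0, 0, 0.1], "claw": 0},
  {"twist": [0, 0, 0], "linear": [0, 0, 0.06], "claw": 0},
  {"twist": [0, 0, 0], "linear": [0, 0, 0.03], "claw": 0},
  {"twist": [0, 0, 0], "linear": [0, 0, 0.02], "claw": 0},
  {"twist": [0, 0, 0], "linear": [0, 0, 0], "claw": 0},
  {"twist": [0, 0, 0], "linear": [0, 0, 0], "claw": 0},
  {"twist": [0, 0, 0], "linear": [0, 0, 0], "claw": 0},
  {"twist": [0, 0, 0], "linear": [0, 0, 0], "claw": 0},
  {"twist": [0, 0, 0], "linear": [0, 0, 0], "claw": 0},
])

```text
clock: 36.0
tcp_pos: [464.9, -256.7, 55.8]
eef_rot: [2.362, 2.071, -0.0]
ft_force: [-1.9, 1.1, -0.9]
gripper_width: 0.185
```

Request:
move_arm([
  {"twist": [0, 0, 0], "linear": [0, 0, 0.02], "claw": 0},
  {"twist": [0, 0, 0], "linear": [0, 0, 0], "claw": 0.2},
  {"twist": [0, 0, 0], "linear": [0, 0, 0], "claw": 0.25},
  {"twist": [0, 0, 0], "linear": [0, 0, 0], "claw": 0.4},
  {"twist": [0, 0, 0], "linear": [0, 0, 0], "claw": 0.45},
  {"twist": [0, 0, 0], "linear": [0, 0, -0.5], "claw": 0.45},
  {"twist": [0, 0, 0], "linear": [0, 0, -2], "claw": 0.45},
  {"twist": [0, 0, 0], "linear": [0, 0, -3.5], "claw": 0.45},
  {"twist": [0, 0, 0], "linear": [0, 0, -4], "claw": 0.5},
  {"twist": [0, 0, 0], "linear": [2, 0, 0], "claw": 0.5},
])

```text
clock: 37.25
tcp_pos: [468.6, -237.8, 160.3]
eef_rot: [2.359, 2.066, 0.003]
ft_force: [0.6, -0.6, -1.0]
gripper_width: 0.495
```

```bash
python3 - <<'E'
from h import *
plan([610.5,183.9,110],82.5)
E
```

```text
clock 37.25 tcp [ 468.6 -237.8  160.3] yaw 82.41 tilt 0.35 w 0.495 F [ 0.6 -0.6 -1. ]
twist z -0.09 lin cm [43.66  8.57  5.03]
```

Request:
move_arm([
  {"twist": [0, 0, 0], "linear": [5, 1, 0], "claw": 0.5},
  {"twist": [0, 0, 0], "linear": [5.8, 1.2, 0], "claw": 0.5},
  {"twist": [0, 0, 0], "linear": [5.8, 1.2, 0], "claw": 0.5},
  {"twist": [0, 0, 0], "linear": [5.8, 1.2, 0], "claw": 0.5},
  {"twist": [0, 0, 0], "linear": [5.8, 1.2, 0], "claw": 0.5},
  {"twist": [0, 0, 0], "linear": [5.8, 1.2, 0], "claw": 0.5},
  {"twist": [0, 0, 0], "linear": [5.3, 0.9, 0], "claw": 0.5},
  {"twist": [0, 0, 0], "linear": [3, 0.5, 1], "claw": 0.5},
  {"twist": [0, 0, 0], "linear": [1.2, 0.1, 1.5], "claw": 0.5},
  {"twist": [0, 0, 0], "linear": [0, 0, 1], "claw": 0.5},
])

```text
clock: 38.5
tcp_pos: [608.0, 183.4, 119.2]
eef_rot: [-2.361, -2.072, 0.002]
ft_force: [-0.3, -1.0, -0.3]
gripper_width: 0.503
```

Request:
move_arm([
  {"twist": [0, 0, 0], "linear": [0, 0, 1], "claw": 0.5},
  {"twist": [0, 0, 0], "linear": [0, 0, 0.5], "claw": 0.5},
  {"twist": [0, 0, 0], "linear": [0, 0, 0], "claw": 0.5},
  {"twist": [0, 0, 0], "linear": [0, 0, 0], "claw": 0.5},
  {"twist": [0, 0, 0], "linear": [0, 0, 0], "claw": 0.5},
  {"twist": [0, 0, 0], "linear": [0, 0, 0], "claw": 0.5},
  {"twist": [0, 0, 0], "linear": [0, 0, 0], "claw": 0.5},
  {"twist": [0, 0, 0], "linear": [0, 0, 0], "claw": 0.5},
  {"twist": [0, 0, 0], "linear": [0, 0, 0], "claw": 0.5},
  {"twist": [0, 0, 0], "linear": [0, 0, 0], "claw": 0.5},
])

```text
clock: 39.75
tcp_pos: [608.6, 183.3, 105.5]
eef_rot: [-2.362, -2.071, 0.0]
ft_force: [0.6, -0.9, 0.2]
gripper_width: 0.498
```

```bash
python3 - <<'E'
from h import *
plan([610.5,183.9,39],82.5)
c,p,d,P=snap("wrist","w15"); rects(P,22,35,(570,650,150,225)); rects(P,52,64,(570,650,150,225))
c,p,d,P=snap("top","t15"); rects(P,68,90,(400,660,-330,-30),30);rects(P,40,50,(400,660,-330,-30),30)
rects(P,19.5,27,(400,660,-330,-150)); 
cv2.imwrite("pics/t15c.png",cv2.resize(p[145:285,260:415],None,fx=4,fy=4,interpolation=cv2.INTER_CUBIC))
E
```

```text
clock 39.75 tcp [608.6 183.3 105.5] yaw 82.49 tilt 0.0 w 0.498 F [ 0.6 -0.9  0.2]
twist z -0.01 lin cm [0.08 0.18 6.65]
(22, 35) 1002 (260, 202) c [609.6 184.7] size [38.6 36. ] a 84.6 z 27.6
(52, 64) 431 (260, 220) c [611.  184.4] size [17.4 17.2] a 62.4 z 59.5
(68, 90) 126 (300, 177) c [587.  -86.5] size [14.  35.4] a 85.6 z 76.7
(68, 90) 73 (386, 239) c [ 461.8 -257.7] size [17.5 15.9] a 89.4 z 76.9
(68, 90) 90 (304, 245) c [448.4 -95.9] size [18.2 18. ] a 81.4 z 77.3
(40, 50) 444 (298, 182) c [587.5 -86.9] size [30.2 90.5] a 86.5 z 45.0
(40, 50) 573 (381, 241) c [ 463.2 -257.3] size [58.1 58.1] a 1.3 z 45.2
(40, 50) 495 (303, 247) c [448.3 -96. ] size [50.3 50.3] a 82.6 z 45.1
(19.5, 27) 305 (373, 180) c [ 595.8 -250.5] size [42.3 42.2] a 58.3 z 23.3
```

View pics/w15.png

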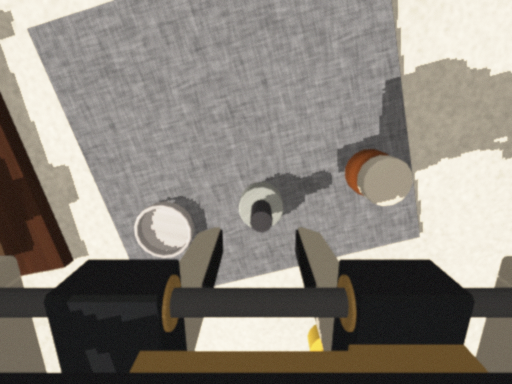

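View pics/t15c.png

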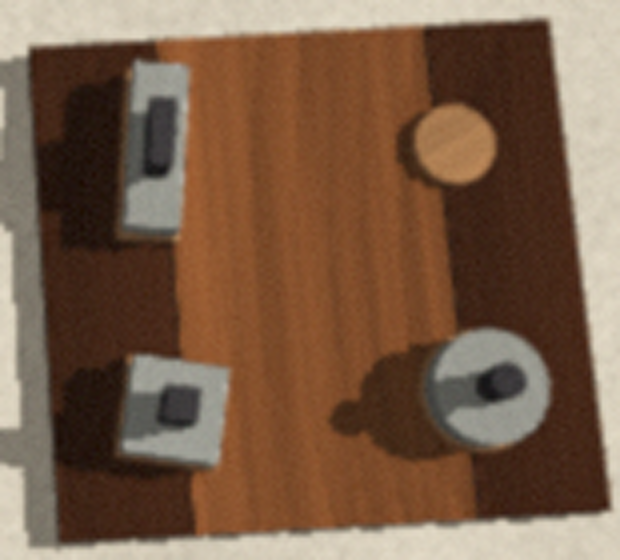

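```bash
python3 - <<'E'
from h import *
c=optics.get_calibration("top"); f=np.load("t15.npz"); P=cloud(c,np.load("top0.npz")["d"])
rects(P,10,24,(580,660,40,130),20)
print(cast(c,[(206,167),(230,167),(218,156),(218,179)],19).round(0))
plan([610.5,184.4,39],82.5)
E
```

```text
(10, 24) 167 (218, 166) c [622.8  87.4] size [53.4 52.2] a 29.3 z 17.3
[[621. 114.  19.]
 [622.  61.  19.]
 [647.  88.  19.]
 [595.  87.  19.]]
clock 39.85 tcp [608.6 183.3 105.6] yaw 82.49 tilt 0.0 w 0.5 F [-0.2 -0.9 -0.3]
twist z -0.01 lin cm [0.13 0.17 6.66]
```

Lid edge is at y≈115 while the finger's back reaches y≈143, so it's clear by 28 mm. Descend.

Request:
move_arm([
  {"twist": [0, 0, 0], "linear": [0.1, 0.17, 1], "claw": 0.45},
  {"twist": [0, 0, 0], "linear": [0, 0, 2], "claw": 0.45},
  {"twist": [0, 0, 0], "linear": [0, 0, 2], "claw": 0.45},
  {"twist": [0, 0, 0], "linear": [0, 0, 1.1], "claw": 0.45},
  {"twist": [0, 0, 0], "linear": [0, 0, 0.4], "claw": 0.45},
  {"twist": [0, 0, 0], "linear": [0, 0, 0.1], "claw": 0.45},
  {"twist": [0, 0, 0], "linear": [0, 0, 0], "claw": 0.45},
  {"twist": [0, 0, 0], "linear": [0, 0, 0], "claw": 0.45},
  {"twist": [0, 0, 0], "linear": [0, 0, 0], "claw": 0.45},
  {"twist": [0, 0, 0], "linear": [0, 0, 0], "claw": 0.45},
])

```text
clock: 41.1
tcp_pos: [610.5, 184.1, 39.7]
eef_rot: [2.362, 2.071, 0.0]
ft_force: [0.0, -0.1, -0.1]
gripper_width: 0.451
```

```bash
python3 - <<'E'
from h import *
plan([610.8,184.4,39],82.5)
c,p,d,P=snap("wrist","w16"); rects(P,52,64,(570,650,130,235))
E
```

```text
clock 41.1 tcp [610.5 184.1  39.7] yaw 82.49 tilt 0.01 w 0.451 F [ 0.  -0.1 -0.1]
twist z -0.01 lin cm [0.04 0.03 0.07]
(52, 64) 359 (209, 250) c [603.8 160. ] size [22.6 10.8] a 34.8 z 58.3
(52, 64) 360 (307, 250) c [610.5 208.8] size [11.1 22.8] a 40.2 z 58.4
(52, 64) 879 (259, 259) c [611.  184.5] size [17.2 18.2] a 77.8 z 59.4
```

View pics/w16.png

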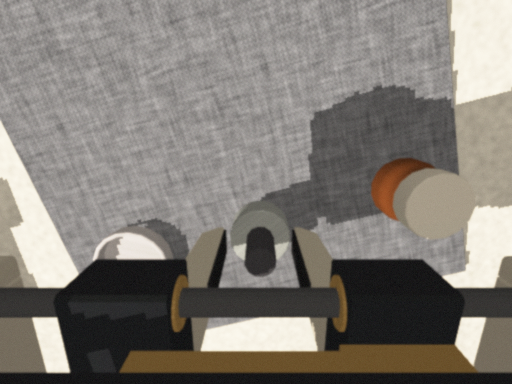

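The stem (259,250) is centred, with the jar and lid clear. Close and lift.

Request:
move_arm([
  {"twist": [0, 0, 0], "linear": [0.04, 0.04, 0.07], "claw": 0.3},
  {"twist": [0, 0, 0], "linear": [0, 0, 0], "claw": 0.15},
  {"twist": [0, 0, 0], "linear": [0, 0, 0], "claw": 0},
  {"twist": [0, 0, 0], "linear": [0, 0, 0], "claw": 0},
  {"twist": [0, 0, 0], "linear": [0, 0, 0], "claw": 0},
  {"twist": [0, 0, 0], "linear": [0, 0, -0.5], "claw": 0},
  {"twist": [0, 0, 0], "linear": [0, 0, -2], "claw": 0},
  {"twist": [0, 0, 0], "linear": [0, 0, -3.5], "claw": 0},
  {"twist": [0, 0, 0], "linear": [0, 0, -4], "claw": 0},
  {"twist": [0, 0, 0], "linear": [-1, 0, -2], "claw": 0},
])

```text
clock: 42.4
tcp_pos: [610.2, 174.6, 162.4]
eef_rot: [2.36, 2.071, 0.005]
ft_force: [0.7, -0.5, -2.3]
gripper_width: 0.19
```

```bash
python3 - <<'E'
from h import *
plan([597.4,-248.5,150],82.5)
E
```

```text
clock 42.4 tcp [610.2 174.6 162.4] yaw 82.52 tilt 0.2 w 0.19 F [ 0.7 -0.5 -2.3]
twist z 0.02 lin cm [-42.12   4.26   1.24]
```

Request:
move_arm([
  {"twist": [0, 0, 0], "linear": [-4, 0.4, 0], "claw": 0},
  {"twist": [0, 0, 0], "linear": [-5.5, 0.5, 0], "claw": 0},
  {"twist": [0, 0, 0], "linear": [-5.5, 0.5, 0], "claw": 0},
  {"twist": [0, 0, 0], "linear": [-5.5, 0.6, 0], "claw": 0},
  {"twist": [0, 0, 0], "linear": [-5.5, 0.6, 0], "claw": 0},
  {"twist": [0, 0, 0], "linear": [-5.5, 0.6, 0], "claw": 0},
  {"twist": [0, 0, 0], "linear": [-5, 0.5, 0], "claw": 0},
  {"twist": [0, 0, 0], "linear": [-3.5, 0.4, 0], "claw": 0},
  {"twist": [0, 0, 0], "linear": [-1.5, 0.1, 0], "claw": 0},
  {"twist": [0, 0, 0], "linear": [-0.4, 0, 0], "claw": 0},
])

```text
clock: 43.65
tcp_pos: [596.1, -246.8, 158.7]
eef_rot: [-2.363, -2.07, 0.0]
ft_force: [-0.3, 1.1, -2.1]
gripper_width: 0.187
```

Request:
move_arm([
  {"twist": [0, 0, 0], "linear": [0, 0, 1], "claw": 0},
  {"twist": [0, 0, 0], "linear": [0, 0, 2], "claw": 0},
  {"twist": [0, 0, 0], "linear": [0, 0, 2.5], "claw": 0},
  {"twist": [0, 0, 0], "linear": [0, 0, 2], "claw": 0},
  {"twist": [0, 0, 0], "linear": [0, 0, 1], "claw": 0},
  {"twist": [0, 0, 0], "linear": [0, 0, 0.5], "claw": 0},
  {"twist": [0, 0, 0], "linear": [0, 0, 0], "claw": 0},
  {"twist": [0, 0, 0], "linear": [0, 0, 0], "claw": 0},
  {"twist": [0, 0, 0], "linear": [0, 0, 0], "claw": 0},
  {"twist": [0, 0, 0], "linear": [0, 0, 0], "claw": 0},
])

```text
clock: 44.9
tcp_pos: [596.5, -246.5, 69.2]
eef_rot: [2.362, 2.071, 0.0]
ft_force: [-0.2, 0.3, -1.3]
gripper_width: 0.188
```

```bash
cat > fit.py <<'E'
from h import *
from scipy.optimize import least_squares
import sys
def fits(nm,zp,Rw,Rd,g,ur):
    c,p,d,P=snap("wrist",nm); w=[];b=[]
    for u in ur:
        col=P[:,u]
        f=[v for v in range(120,240) if zp+3<col[v,2]<zp+18 and abs(col[v+1,2]-col[v,2])<8]
        if f: w.append(np.median(col[f][:,:2],0))
        e=[v for v in range(120,240) if 19<col[v,2]<26]
        if e: b.append(cast(c,[(u,e[0])],21)[0,:2])
    for n,q,R in(("weight",np.array(w),Rw),("disc",np.array(b),Rd)):
        r=least_squares(lambda t:np.hypot(*(q-t).T)-R,g,loss="soft_l1"); print(n,len(q),r.x.round(1),"rms",np.sqrt((r.fun**2).mean()).round(2))
    cv2.imwrite(f"pics/{nm}c.png",cv2.resize(p[110:270,170:350],None,fx=4,fy=3.7,interpolation=cv2.INTER_CUBIC))
E
python3 - <<'E'
from fit import *
plan([597.4,-248.5,57.9],82.5)
fits("w17",36,20,22,[597,-248],range(236,284,2))
E
```

```text
clock 44.9 tcp [ 596.5 -246.5   69.2] yaw 82.48 tilt 0.02 w 0.188 F [-0.2  0.3 -1.3]
twist z -0.02 lin cm [-0.19  0.11  1.13]
weight 24 [ 597.4 -246.7] rms 0.16
disc 24 [ 598.8 -248.8] rms 0.3
```

View pics/w17c.png

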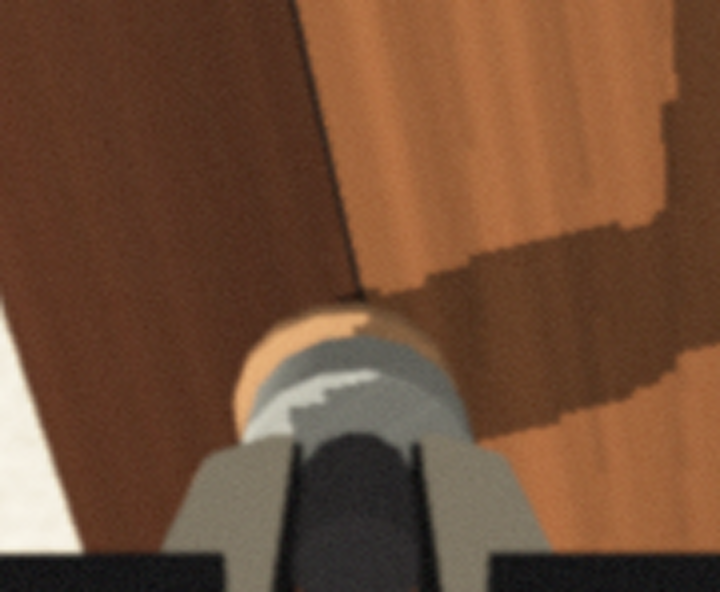

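Fits and plan agree: shift about (-2,+1.2) mm along tool x and y.

Request:
move_arm([
  {"twist": [0, 0, 0], "linear": [-0.19, 0.13, 0], "claw": 0},
  {"twist": [0, 0, 0], "linear": [0, 0, 0.4], "claw": 0},
  {"twist": [0, 0, 0], "linear": [0, 0, 0.4], "claw": 0},
  {"twist": [0, 0, 0], "linear": [0, 0, 0.2], "claw": 0},
  {"twist": [0, 0, 0], "linear": [0, 0, 0.1], "claw": 0},
  {"twist": [0, 0, 0], "linear": [0, 0, 0], "claw": 0},
  {"twist": [0, 0, 0], "linear": [0, 0, 0], "claw": 0},
  {"twist": [0, 0, 0], "linear": [0, 0, 0], "claw": 0},
  {"twist": [0, 0, 0], "linear": [0, 0, 0], "claw": 0},
  {"twist": [0, 0, 0], "linear": [0, 0, 0], "claw": 0},
])

```text
clock: 46.2
tcp_pos: [597.5, -248.5, 57.9]
eef_rot: [2.362, 2.071, 0.0]
ft_force: [-0.5, 0.9, -2.8]
gripper_width: 0.188
```

```bash
python3 - <<'E'
from fit import *
plan([597.4,-248.5,56],82.5)
fits("w18",25,20,22,[597,-248],range(236,284,2))
E
```

```text
clock 46.2 tcp [ 597.5 -248.5   57.9] yaw 82.49 tilt 0.0 w 0.188 F [-0.5  0.9 -2.8]
twist z -0.01 lin cm [-0.01 -0.01  0.19]
weight 24 [ 598.4 -248.7] rms 0.13
disc 24 [ 598.7 -248.7] rms 0.2
```

View pics/w18c.png

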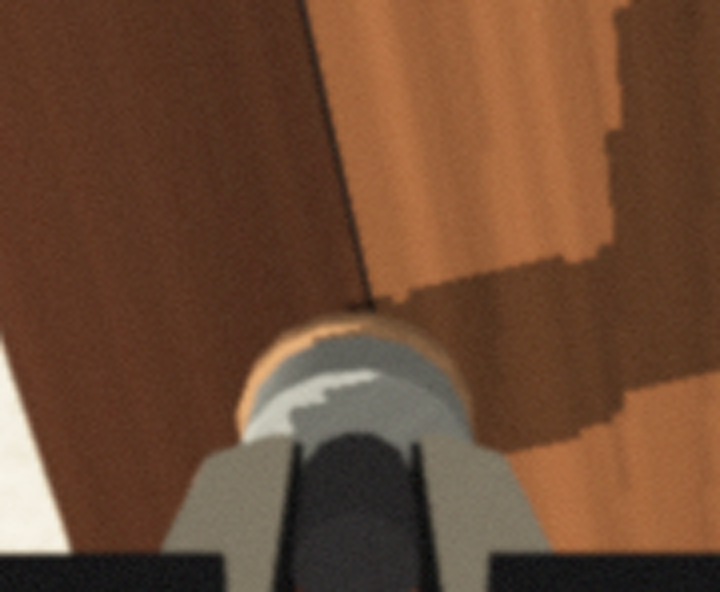

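Centres agree within 0.3 mm. Touch down.

Request:
move_arm([
  {"twist": [0, 0, 0], "linear": [0, 0.02, 0.1], "claw": 0},
  {"twist": [0, 0, 0], "linear": [0, 0, 0.06], "claw": 0},
  {"twist": [0, 0, 0], "linear": [0, 0, 0.03], "claw": 0},
  {"twist": [0, 0, 0], "linear": [0, 0, 0.02], "claw": 0},
  {"twist": [0, 0, 0], "linear": [0, 0, 0], "claw": 0},
  {"twist": [0, 0, 0], "linear": [0, 0, 0], "claw": 0},
  {"twist": [0, 0, 0], "linear": [0, 0, 0], "claw": 0},
  {"twist": [0, 0, 0], "linear": [0, 0, 0], "claw": 0},
  {"twist": [0, 0, 0], "linear": [0, 0, 0], "claw": 0},
  {"twist": [0, 0, 0], "linear": [0, 0, 0], "claw": 0},
])

```text
clock: 47.5
tcp_pos: [597.7, -248.5, 55.8]
eef_rot: [2.362, 2.071, 0.0]
ft_force: [0.6, 0.7, -0.6]
gripper_width: 0.185
```

Request:
move_arm([
  {"twist": [0, 0, 0], "linear": [0, 0, 0.02], "claw": 0},
  {"twist": [0, 0, 0], "linear": [0, 0, 0], "claw": 0},
  {"twist": [0, 0, 0], "linear": [0, 0, 0], "claw": 0.2},
  {"twist": [0, 0, 0], "linear": [0, 0, 0], "claw": 0.25},
  {"twist": [0, 0, 0], "linear": [0, 0, 0], "claw": 0.4},
  {"twist": [0, 0, 0], "linear": [0, 0, 0], "claw": 0.45},
  {"twist": [0, 0, 0], "linear": [0, 0, -0.5], "claw": 0.45},
  {"twist": [0, 0, 0], "linear": [0, 0, -2], "claw": 0.45},
  {"twist": [0, 0, 0], "linear": [0, 0, -4], "claw": 0.45},
  {"twist": [0, 0, 0], "linear": [0, 0, -5], "claw": 0.5},
])

```text
clock: 48.75
tcp_pos: [597.4, -248.4, 172.7]
eef_rot: [-2.362, -2.071, 0.0]
ft_force: [-0.9, -0.1, 0.5]
gripper_width: 0.491
```

Request:
move_arm([
  {"twist": [0, 0, 0], "linear": [3, -0.5, -3], "claw": 0.5},
  {"twist": [0, 0, 0], "linear": [5, -1, 0], "claw": 0.5},
  {"twist": [0, 0, 0], "linear": [5.5, -1, 0], "claw": 0.5},
  {"twist": [0, 0, 0], "linear": [5.5, -1, 0], "claw": 0.5},
  {"twist": [0, 0, 0], "linear": [5.5, -1, 0], "claw": 0.5},
  {"twist": [0, 0, 0], "linear": [5.5, -1, 0], "claw": 0.5},
  {"twist": [0, 0, 0], "linear": [5.5, -1, 0], "claw": 0.5},
  {"twist": [0, 0, 0], "linear": [5, -1, 0], "claw": 0.5},
  {"twist": [0, 0, 0], "linear": [3, -0.5, 0], "claw": 0.5},
  {"twist": [0, 0, 0], "linear": [0, 0, 0], "claw": 0.5},
])

```text
clock: 50.0
tcp_pos: [575.0, 195.0, 202.0]
eef_rot: [2.359, 2.074, 0.002]
ft_force: [0.3, 0.4, 0.5]
gripper_width: 0.496
```

```bash
python3 - <<'E'
from h import *
plan([610.5,183.9,110],82.5)
c,p,d,P=snap("top","t19"); rects(P,68,90,(400,660,-330,-30),30);rects(P,40,50,(400,660,-330,-30),30)
c,p2,d,P=snap("scene","s19"); rects(P,40,50,(400,660,-330,-30),30)
cv2.imwrite("pics/t19c.png",cv2.resize(p[145:285,260:415],None,fx=4,fy=4,interpolation=cv2.INTER_CUBIC))
E
```

```text
clock 50.0 tcp [575. 195. 202.] yaw 82.63 tilt 0.07 w 0.496 F [0.3 0.4 0.5]
twist z 0.13 lin cm [-0.64  3.66  9.2 ]
(68, 90) 125 (300, 177) c [586.9 -86.9] size [14.1 35.5] a 86.5 z 76.6
(68, 90) 70 (379, 175) c [ 595.4 -250.2] size [16.7 16.8] a 31.1 z 76.8
(68, 90) 72 (386, 239) c [ 461.9 -257.7] size [15.9 17.8] a 4.5 z 77.1
(68, 90) 90 (304, 245) c [448.5 -95.9] size [18.1 17.9] a 82.1 z 77.3
(40, 50) 443 (298, 182) c [587.3 -86.9] size [30.2 90.8] a 86.6 z 45.0
(40, 50) 183 (374, 179) c [ 594.3 -248.6] size [38.8 37.3] a 40.7 z 45.1
(40, 50) 569 (381, 241) c [ 463.2 -257.2] size [58.  58.1] a 0.8 z 45.4
(40, 50) 494 (303, 247) c [448.2 -95.9] size [50.1 49.8] a 82.4 z 45.3
(40, 50) 283 (195, 132) c [ 466.9 -253.9] size [58.4 58.8] a 48.3 z 45.5
(40, 50) 278 (254, 155) c [451.7 -93.1] size [52.  51.1] a 82.8 z 45.6
(40, 50) 156 (157, 164) c [ 600.3 -245.3] size [37.1 39.1] a 55.7 z 45.5
(40, 50) 412 (218, 194) c [590.4 -83.4] size [31.7 90.5] a 87.4 z 45.4
```

View pics/t19c.png

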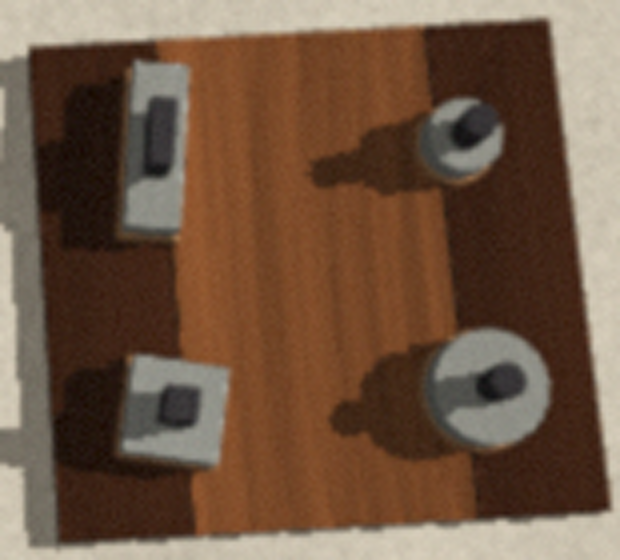

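View pics/s19.png

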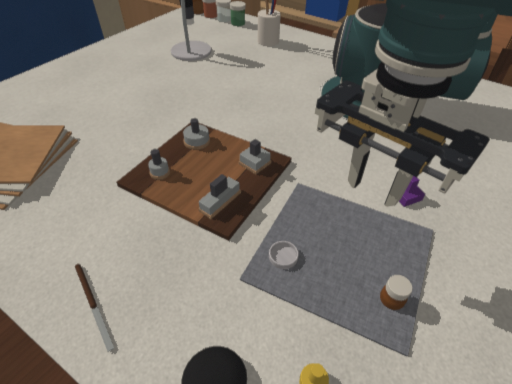

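All four weights sit on their blocks, and the lid (284,256) and jar (397,292) are at their starting pixels. The robot is clear, so I'll hand in.

```bash
python3 -c "
from cell import finish_job
print(finish_job())"
```

```text
the job is handed in; nothing more can be done
None
```

All four weights are on their matching blocks. The long bar went on first, then the square, the large round and the small round. Each was lowered in sub-millimetre steps until the force reading showed contact, then released. I handed the job in at about 50 s, with the gripper clear of everything.

These are the last checks from the top camera, as centre offsets between weight and block:

| Weight | Offset from block | Angle |
|---|---|---|
| Bar | about 0.5 mm | 86.6° on both |
| Square | about 0.3 mm | 82.4° against 82.5° |
| Large round | about 1 mm | – |
| Small round | about 0.1 mm by its stem | – |

- **Flatness:** every plate top reads about 45 mm high, which fits lying flat on the blocks.
- **Jar and lid:** both are at the same pixels in the scene view as at the start. The purple and yellow look-alikes were not touched.
- **Disagreements:** the top and wrist cameras differed by a constant 2–3 mm, so I compared each weight with its block within a single view. For the small round, the plate outline, partly hidden by its stem, gave about 1.9 mm off. I relied on the stem reading and on the wrist check just before touch-down, which showed 0.3 mm.

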